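# Weigh down two glued repairs

### The job

Two freshly patched drawer fronts need weighing down while they set. Lay the oblong plywood block over the oblong patch, centred and in line with it, and the round plywood block centred over the round patch; then stand the largest tin in the middle of the oblong block and the smallest tin in the middle on top of the largest, and stand the middle-sized tin in the middle of the round block. Set everything down gently without dropping it, leave it all standing free, and leave the glue bottle standing where it is.

Things in the scene. Friction and masses are not known exactly. Their poses are not given: they have to be found in the camera images.
- long_panel: Fixed target: pale wooden drawer front lying flat on the bench, 150 x 90 mm, 18 mm thick, with a dark oblong patch 104 x 46 mm in its middle standing 4 mm proud (patch top 22 mm above the bench). Origin: centre of its underside, directly below the patch centre. x runs along the long side of panel and patch, y along the short side, z up.
- round_panel: Fixed target: square pale wooden drawer front lying flat on the bench, 100 x 100 mm, 18 mm thick, with a dark round patch 44 mm across in its middle standing 4 mm proud (patch top 22 mm above the bench). Origin: centre of its underside, below the patch centre; z up.
- long_block: Loose oblong plywood pressing block lying flat on the bench, 124 x 66 mm, 30 mm thick, about 0.16 kg. Origin: centre of its underside. x along its 124 mm length, y across its 66 mm width, z up.
- round_block: Loose round plywood pressing block (disc) lying flat on the bench, 68 mm across, 30 mm thick, about 0.08 kg. Origin: centre of its underside, z up.
- large_tin: Loose closed metal tin, the largest, standing upright: 68 mm across, 84 mm high, flat top and bottom, straight sides, pale label, about 0.5 kg. Origin: centre of its underside, z up.
- middle_tin: Loose closed metal tin, the middle-sized one, standing upright: 56 mm across, 66 mm high, flat top and bottom, straight sides, pale label, about 0.3 kg. Origin: centre of its underside, z up.
- small_tin: Loose closed metal tin, the smallest, standing upright: 44 mm across, 48 mm high, flat top and bottom, straight sides, pale label, about 0.14 kg. Origin: centre of its underside, z up.
- glue_bottle: Loose yellow glue bottle standing upright among the other things, 48 mm across, 140 mm high; to be left alone. Origin: centre of its underside, z up. (A flat red pencil 8 mm high and a thin steel rule also lie between the things.)

How it is judged:
At the end, for the whole second after the job is handed in: Oblong block on oblong patch (in line within 0.17 rad), round block on round patch, largest tin on oblong block, smallest on largest, middle-sized on round block; each centred within 12 mm, height within 4 mm, level within 0.08 rad, released and at rest (horizontal distance between long_block and long_panel below 0.012 m and height (world z) of long_block between 0.018 and 0.026 m and angle between each of long_block, round_block, large_tin, small_tin, middle_tin's own z axis and vertical below 0.08 rad and linear speed of each of long_block, round_block, large_tin, small_tin, middle_tin below 0.02 m/s and angular speed of each of long_block, round_block, large_tin, small_tin, middle_tin below 0.2 rad/s and angle between the x axis of long_block and the x axis of long_panel, either way round below 0.17 rad and horizontal distance between round_block and round_panel below 0.012 m and height (world z) of round_block between 0.018 and 0.026 m and horizontal distance between large_tin and long_block below 0.012 m and height (world z) of large_tin between 0.048 and 0.056 m and horizontal distance between small_tin and large_tin below 0.012 m and height (world z) of small_tin between 0.132 and 0.14 m and horizontal distance between middle_tin and round_block below 0.012 m and height (world z) of middle_tin between 0.048 and 0.056 m); the robot touches nothing.
It fails at once if a block or tin is dropped or knocked flying (faster than 0.6 m/s, a fall of about 18 mm, while not held by the fingers) ((contact force between the fingers and long_block below 0.05 N and linear speed of long_block above 0.6 m/s) or (contact force between the fingers and round_block below 0.05 N and linear speed of round_block above 0.6 m/s) or (contact force between the fingers and large_tin below 0.05 N and linear speed of large_tin above 0.6 m/s) or (contact force between the fingers and middle_tin below 0.05 N and linear speed of middle_tin above 0.6 m/s) or (contact force between the fingers and small_tin below 0.05 N and linear speed of small_tin above 0.6 m/s)).
It fails at once if the glue bottle is tipped by 0.3 rad or shifted by more than 25 mm (distance of glue_bottle from where it was at the start of the episode above 0.025 m or angle between glue_bottle's own z axis and vertical above 0.3 rad).
It also fails if it takes over 136 s, if anything falls off the work surface, if the arm or the gripper's body presses on something with over 40 N, if the wrist force passes 120 N, or if a joint passes its speed limit or range.

### The arm

A 6-joint arm with a two-finger parallel gripper is mounted at the origin on the work surface. World frame = base frame: x ahead of the robot, y to its left, z up, the work surface at z = 0. Lengths are in m, angles in rad, forces in N, time in s.
With the tool pointing down it reaches from about 0.3 to 0.875 m from the base axis. Payload 6.4 kg.
Tool frame: the origin (TCP) lies between the finger pads; the fingertips stand 8 mm ahead of it and the grasp point (between the pads) lies 11 mm behind it; z points along the fingers, x is the direction in which the jaws open and shut, and the axes are right-handed (so a half turn about z gives the same grasp; the last joint's range is limited). The gripper opens to 85 mm and grips with 20 to 120 N. Pads are 22 mm wide; open, the fingers measure 114 mm over their backs; the gripper's body (76 mm by 85 mm) begins 54 mm behind the grasp point. The pads swing forward as they close: fully open they stand 13 mm farther back than shut.
Start: joints at [-1.453, 0.181, 1.607, -0, 1.354, -0.206], TCP at [0.183, -0.545, 0.239] pointing down, gripper open.
Joint ranges: [-2.99, 2.99], [-0.89, 2.07], [0.3, 2.58], [-1.14, 4.28], [0, 2.63], [-3.12, 3.12]. Speed limits (rad/s): [2.57, 2.57, 3.01, 3.14, 3.14, 3.14].

### API

Orientations are given as a unit quaternion [w, x, y, z].
In Python, from bench import ctrl gives the robot as it stands.
- The arm moves only by the tool drive_tool, never from a script. Its argument "commands" is a list of rows, each an object of numbers: "gripper": the closure, from 0 (fully open) to 1 (shut); "dx", "dy", "dz": the shift along the tool's x, y, z in cm; "turn": the turn about the tool's z in degrees. A call has 1 to 20 rows; each row is the pose to reach, as a shift and turn from the pose commanded when the call began, along the tool's axes at that moment; what a row does not reach only later rows make up. A row lasts 1/8 s, in which the tool goes at most 62.5 mm and 10.7 degrees, less where a joint would pass 70% of its speed; a pose out of reach is approached as far as the arm can. A call with a gripper value outside its range is refused whole. The fingers move at their own pace and stop on an object; the grip force is fixed at half the most. Time passes only in rows, so rows that repeat a pose let the fingers close. It gives the time, the measured TCP pose, the force and the opening at its end, in the units of the state.
- ctrl.get_obs(): the state, without advancing time (a new reading comes with each control period).
- ctrl.camera(name): name is "scene" or "top" or "wrist"; returns a dict with "image" (480x640x3 uint8, red, green, blue), "mtx" (3x3 intrinsics, pixels), "R" (3x3) and "t" (3): a world point X has camera coordinates R X + t. Camera axes: x right, y down, z forward; pixel columns grow to the right and rows downward; lengths in m; the calibration is good to about 2 mm. A picture is of the moment at which its call begins. There is no depth.
- ctrl.hand_in(): hands the job in, once; it reports no verdict.
The state is a dict: "time_s": time; "q": joint angles; "dq": joint speeds; "joint_efforts": joint torques, N m; "eef_pos": TCP position; "eef_rot": TCP orientation; "wrist_force": force on the tool from outside, world axes, zero at the start; "torque": the same for the moment, N m; "opening": opening from 0.0 (shut) to 1.0 (fully open).
Only numpy, scipy, OpenCV 4.12 (cv2) and the standard library are available. Lean on these libraries where they do the work, as an engineer would, in place of code of your own. Each camera call takes 0.05 s, during which the arm holds its last target.

## Working session

There is one attempt and no reset: what is moved stays moved. The work goes in short steps, Python scripts to look and compute and a tool call to move; the robot and the scene stay as the last step left them, time stands still between calls to the robot, and variables do not carry over. Pictures are saved under pics/ and viewed, and the job is handed in when it is done.

Besides the shell and the picture viewer there is one more tool, called after "Request:" as a command line: name --argument value ..., lists and objects as JSON in quotes. drive_tool: Moves the arm, as the interface text tells. Its arguments: {"type":"object","properties":{"commands":{"type":"array","items":{"type":"object","properties":{"gripper":{"type":"number"},"dx":{"type":"number"},"dy":{"type":"number"},"dz":{"type":"number"},"turn":{"type":"number"}}}}},"required":["commands"]}

```bash
ls; mkdir -p pics; python3 - <<'E'
from bench import ctrl
import cv2
o=ctrl.get_obs(); print(o)
for n in ["scene","top","wrist"]:
    c=ctrl.camera(n); cv2.imwrite(f"pics/{n}0.png",c["image"][:,:,::-1]); print(n,c["mtx"],c["R"],c["t"])
E
```

```text
pics
{'time_s': 0.0, 'q': array([-1.45329459e+00,  1.81502688e-01,  1.60799321e+00,  2.83562397e-05,
        1.35383338e+00, -2.06309212e-01]), 'dq': array([ 0.00046174,  0.00232451, -0.00063802,  0.0013903 , -0.00102564,
       -0.0003993 ]), 'joint_efforts': array([-1.18265685e-03, -4.44876838e+01, -3.51332545e+01, -5.61769502e-04,
        9.19668353e-03, -1.40336894e-05]), 'eef_pos': array([ 0.1829101 , -0.54456547,  0.23841288]), 'eef_rot': array([-6.49982691e-04,  8.11842027e-01, -5.83876501e-01, -5.75916032e-04]), 'wrist_force': array([0.13917834, 0.49358424, 0.01044817]), 'torque': array([-0.00734994,  0.02671643,  0.03074828]), 'opening': 1.001930854979275}
scene [[434.63973406   0.         320.04789162]
 [  0.         434.63973406 250.4794473 ]
 [  0.           0.           1.        ]] [[-0.76956026  0.63847802 -0.01108241]
 [ 0.41032192  0.48111582 -0.7747022 ]
 [-0.4892984  -0.60072738 -0.63222914]] [ 0.3829027  -0.16628812  1.25349466]
top [[459.05354403   0.         319.13946023]
 [  0.         459.05354403 237.573459  ]
 [  0.           0.           1.        ]] [[ 0.02573298 -0.99964398  0.00705228]
 [-0.99140468 -0.02642485 -0.12813467]
 [ 0.1282754  -0.00369437 -0.9917317 ]] [-0.01620559  0.52593349  1.03373094]
wrist [[401.08447958   0.         322.52634087]
 [  0.         401.08447958 234.37788404]
 [  0.           0.           1.        ]] [[ 0.3177697  -0.94816686 -0.00142008]
 [-0.89852044 -0.30160875  0.31889367]
 [-0.30279272 -0.10005878 -0.94778943]] [-0.57359944 -0.04162972  0.3805184 ]
```

View pics/top0.png

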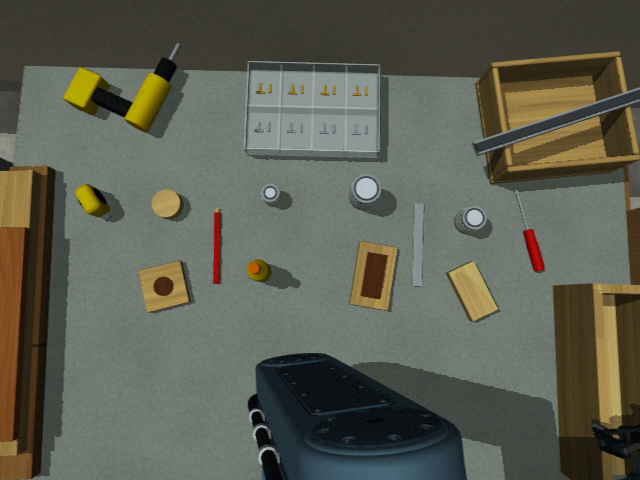

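View pics/scene0.png

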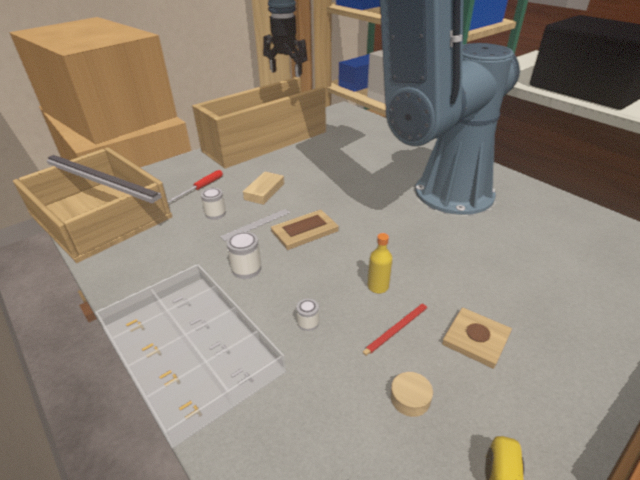

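View pics/wrist0.png

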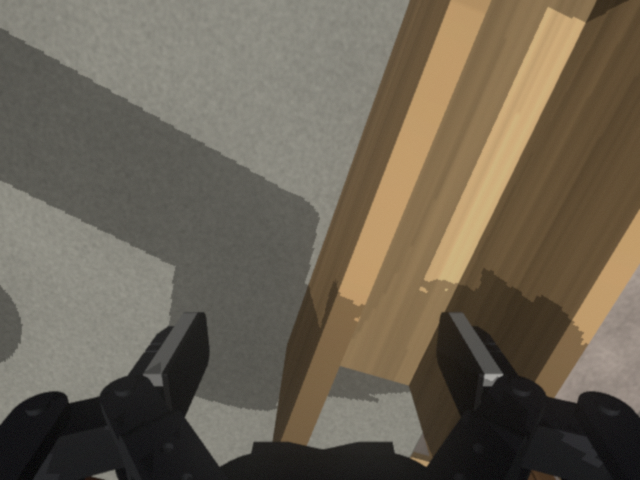

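```bash
python3 - <<'E'
import cv2
im=cv2.imread("pics/top0.png")
def crop(x,y,w,h,s,n): cv2.imwrite(f"pics/{n}.png",cv2.resize(im[y:y+h,x:x+w],None,fx=s,fy=s,interpolation=cv2.INTER_CUBIC))
crop(340,165,170,165,4.5 and 4,"cr_right")   
crop(130,170,160,150,4,"cr_left")
E
```

```text
(no output)
```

View pics/cr_right.png

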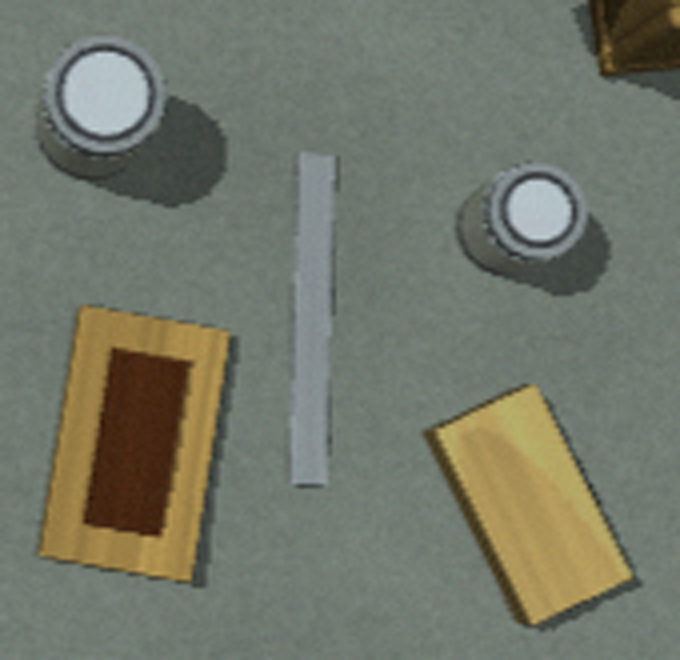

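View pics/cr_left.png

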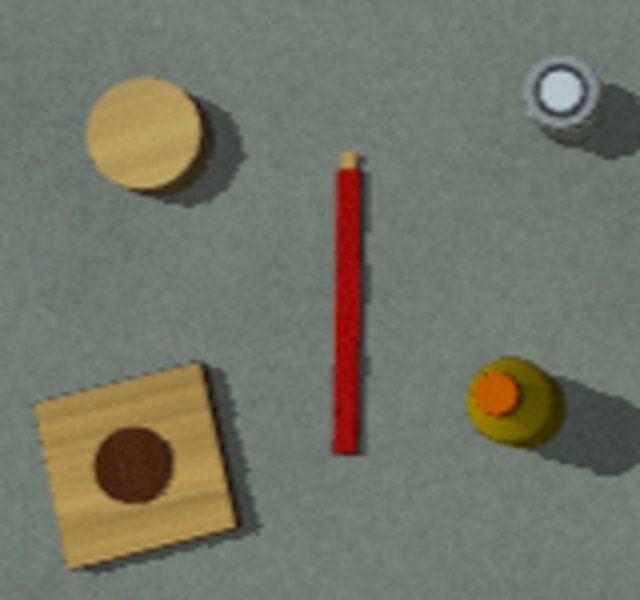

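```bash
cat > h.py <<'E'
import numpy as np
from bench import ctrl
def w(c,u,v,z):
    R,t,K=c["R"],c["t"],c["mtx"]
    d=R.T@np.linalg.solve(K,[u,v,1.]); o=-R.T@t
    return o+d*(z-o[2])/d[2]
def px(c,X):
    p=c["mtx"]@(c["R"]@np.array(X)+c["t"]); return p[:2]/p[2]
E
python3 - <<'E'
from h import *
np.set_printoptions(precision=4,suppress=True)
c=ctrl.camera("top")
f=lambda ox,oy,x,y,z:w(c,ox+(x+.5)/4-.5,oy+(y+.5)/4-.5,z)
r=lambda x,y,z:f(340,165,x,y,z)
l=lambda x,y,z:f(130,170,x,y,z)
for n,pts,z in [("patch",[(112,350),(190,362),(160,535),(85,523)],.022),("panel",[(80,306),(232,331),(193,582),(40,555)],.018),("block",[(438,430),(533,386),(634,577),(536,624)],.03)]:
    P=np.array([r(*p,z) for p in pts]);m=P.mean(0)
    s=[np.linalg.norm(P[i]-P[(i+1)%4]) for i in range(4)]
    d=(P[0]+P[1]-P[2]-P[3]); print(n,m,np.array(s),np.degrees(np.arctan2(d[1],d[0])))
print("large",r(105,96,.084)); print("mid",r(538,212,.066))
print("rblock",l(145,133,.03)); print("small",l(562,91,.048)); print("rpatch",l(134,465,.022)); print("bottle cap",l(496,394,.14))
P=np.array([l(*p,.018) for p in [(35,405),(200,363),(238,526),(70,570)]]);print("rpanel",P.mean(0))
E
```

```text
patch [ 0.443  -0.1321  0.022 ] [0.0462 0.1023 0.0439 0.102 ] -8.75812993926706
panel [ 0.4429 -0.1323  0.018 ] [0.0907 0.1484 0.0898 0.1475] -8.382279743999147
block [ 0.4131 -0.3611  0.03  ] [0.0618 0.122  0.0633 0.1224] 27.041813188883108
large [ 0.6334 -0.1044  0.084 ]
mid [ 0.5771 -0.3534  0.066 ]
rblock [0.5993 0.36   0.03  ]
small [0.6271 0.1141 0.048 ]
rpatch [0.4054 0.3556 0.022 ]
bottle cap [0.445  0.1321 0.14  ]
rpanel [0.4052 0.3559 0.018 ]
```

```bash
cat >> h.py <<'E'
from scipy.spatial.transform import Rotation as Ro
def rot(o): 
    q=o["eef_rot"]; return Ro.from_quat([q[1],q[2],q[3],q[0]]).as_matrix()
def plan(x,y,z,yaw,o=None):
    o=o or ctrl.get_obs(); R=rot(o); d=R.T@(np.array([x,y,z])-o["eef_pos"])*100
    cur=np.degrees(np.arctan2(R[1,0],R[0,0])); t=-(yaw-cur); t=(t+90)%180-90
    print("t",round(o["time_s"],2),"pos",o["eef_pos"].round(4),"yaw",cur.round(2),"q6",o["q"][5].round(2),"op",round(o["opening"],3),"F",o["wrist_force"].round(1))
    print("dx %.2f dy %.2f dz %.2f turn %.2f (cmd yaw %.1f)"%(*d,t,cur-t))
E
python3 - <<'E'
from h import *
plan(.413,-.361,.2,-63)
E
```

```text
t 0.2 pos [ 0.1829 -0.5448  0.2387] yaw -71.45 q6 -0.21 op 1.0 F [0.5 0.5 0.1]
dx -10.10 dy -27.66 dz 3.89 turn -8.45 (cmd yaw -63.0)
```

Request:
drive_tool --commands '[{"dx":-2.5,"dy":-7,"dz":1,"turn":-2,"gripper":0},{"dx":-5,"dy":-13,"dz":2,"turn":-4,"gripper":0},{"dx":-7.5,"dy":-18,"dz":3,"turn":-6,"gripper":0},{"dx":-9,"dy":-23,"dz":3.9,"turn":-8.4,"gripper":0},{"dx":-9.8,"dy":-26.5,"dz":3.9,"turn":-8.4,"gripper":0},{"dx":-10.1,"dy":-27.7,"dz":3.9,"turn":-8.4,"gripper":0},{"dx":-10.1,"dy":-27.7,"dz":3.9,"turn":-8.4,"gripper":0},{"dx":-10.1,"dy":-27.7,"dz":3.9,"turn":-8.4,"gripper":0}]'

```text
time_s: 1.2
eef_pos: [0.4125, -0.3622, 0.2003]
eef_rot: [0.0, 0.852, -0.523, -0.0]
wrist_force: [-0.0, -0.1, -0.4]
opening: 0.999
```

```bash
python3 - <<'E'
from h import *
import cv2
for n in ["wrist","top"]:
    c=ctrl.camera(n); cv2.imwrite(f"pics/{n}1.png",c["image"][:,:,::-1]); np.savez(f"pics/{n}1.npz",**c)
    print(px(c,[.413,-.361,.03]))
plan(.413,-.361,.2,-63)
E
```

```text
[322.28743167 207.7045818 ]
[473.34657636 290.57078544]
t 1.3 pos [ 0.4125 -0.3622  0.2003] yaw -63.16 q6 0.17 op 1.0 F [-0.6 -0.4  0.1]
dx -0.08 dy -0.10 dz 0.03 turn -0.16 (cmd yaw -63.0)
```

View pics/wrist1.png

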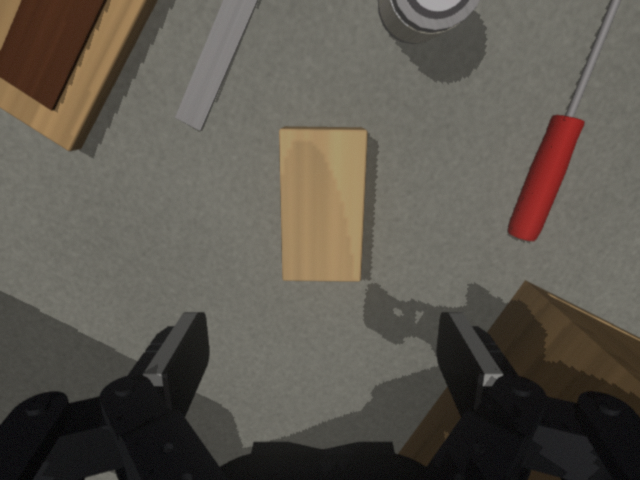

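```bash
python3 - <<'E'
from h import *
import cv2
c=dict(np.load("pics/wrist1.npz"))
im=c["image"][110:300,260:390,::-1]; cv2.imwrite("pics/w1c.png",cv2.resize(im,None,fx=3,fy=3,interpolation=cv2.INTER_CUBIC))
P=np.array([w(c,*p,.03) for p in [(281,130),(366,129.5),(361,279),(284,279)]]);print(P.mean(0),[np.linalg.norm(P[i]-P[(i+1)%4]).round(4) for i in range(4)])
d=P[0]+P[1]-P[2]-P[3]; print(np.degrees(np.arctan2(d[1],d[0])))
E
```

```text
[ 0.41234452 -0.36192947  0.03      ] [np.float64(0.0627), np.float64(0.1209), np.float64(0.0642), np.float64(0.1205)]
26.50687466197274
```

View pics/w1c.png

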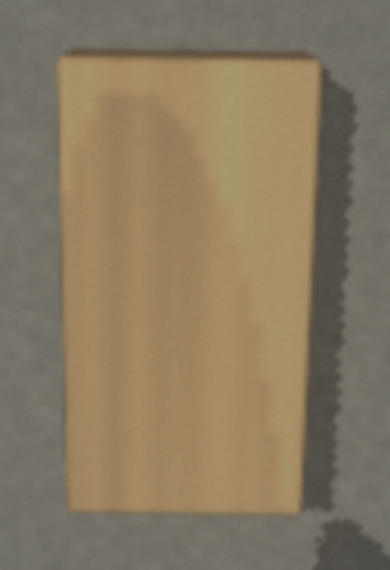

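Request:
drive_tool --commands '[{"dz":4,"gripper":0},{"dz":9,"gripper":0},{"dz":13,"gripper":0},{"dz":16,"gripper":0},{"dz":17.6,"gripper":0},{"dz":18.2,"gripper":0},{"dz":18.2,"gripper":0},{"dz":18.2,"gripper":1},{"dz":18.2,"gripper":1},{"dz":18.2,"gripper":1},{"dz":18.2,"gripper":1},{"dz":18.2,"gripper":1},{"dz":18.2,"gripper":1}]'

```text
invalid input at $.commands[0]: expected keys gripper, dx, dy, dz, turn
```

```bash
python3 - <<'E'
from h import *
import cv2
for n in ["wrist"]:
    c=ctrl.camera(n); cv2.imwrite(f"pics/{n}2.png",c["image"][:,:,::-1])
plan(.443,-.132,.1,-98.5)
E
```

```text
t 1.35 pos [ 0.4125 -0.3621  0.2004] yaw -63.15 q6 0.17 op 1.0 F [ 0.1 -0.   0.6]
dx -19.16 dy -13.11 dz 10.03 turn 35.35 (cmd yaw -98.5)
```

View pics/wrist2.png

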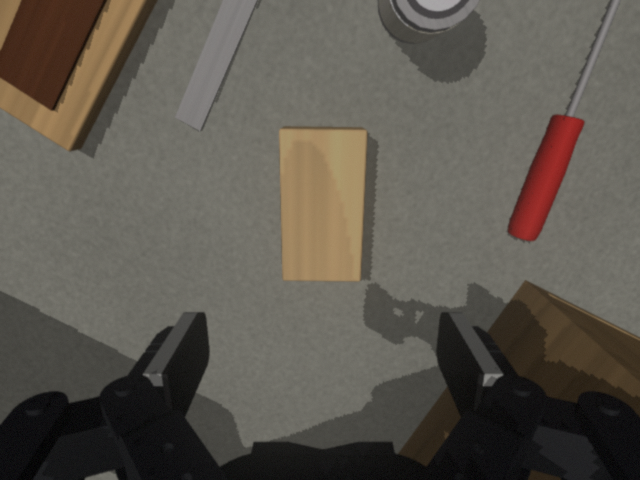

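The call was refused (all five keys are needed); the arm has not moved. Repeating with all keys.

Request:
drive_tool --commands '[{"dx":0,"dy":0,"dz":4,"turn":0,"gripper":0},{"dx":0,"dy":0,"dz":9,"turn":0,"gripper":0},{"dx":0,"dy":0,"dz":13,"turn":0,"gripper":0},{"dx":0,"dy":0,"dz":16,"turn":0,"gripper":0},{"dx":0,"dy":0,"dz":17.6,"turn":0,"gripper":0},{"dx":0,"dy":0,"dz":18.2,"turn":0,"gripper":0},{"dx":0,"dy":0,"dz":18.2,"turn":0,"gripper":0},{"dx":0,"dy":0,"dz":18.2,"turn":0,"gripper":1},{"dx":0,"dy":0,"dz":18.2,"turn":0,"gripper":1},{"dx":0,"dy":0,"dz":18.2,"turn":0,"gripper":1},{"dx":0,"dy":0,"dz":18.2,"turn":0,"gripper":1},{"dx":0,"dy":0,"dz":18.2,"turn":0,"gripper":1}]'

```text
time_s: 2.85
eef_pos: [0.4143, -0.3624, 0.02]
eef_rot: [0.001, 0.852, -0.523, 0.001]
wrist_force: [0.1, 0.1, 6.6]
opening: 0.755
```

```bash
python3 - <<'E'
from h import *
import cv2
for n in ["wrist"]:
    c=ctrl.camera(n); cv2.imwrite(f"pics/{n}3.png",c["image"][:,:,::-1])
plan(.443,-.132,.1,-98.5)
E
```

```text
t 2.9 pos [ 0.4143 -0.3623  0.02  ] yaw -63.04 q6 0.17 op 0.751 F [-0.3  1.   7. ]
dx -19.21 dy -13.00 dz -8.05 turn 35.46 (cmd yaw -98.5)
```

View pics/wrist3.png

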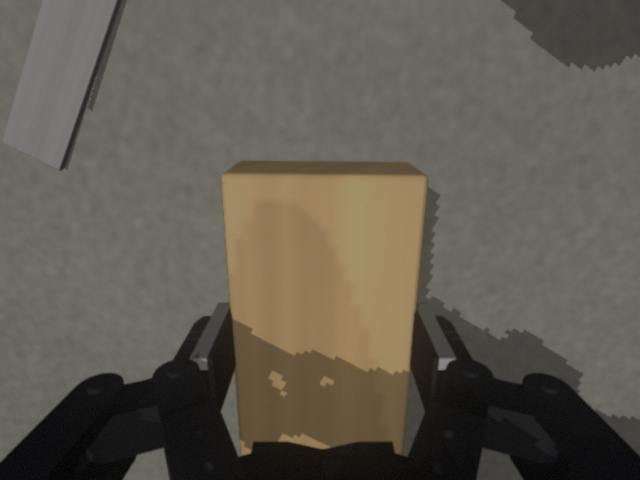

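Request:
drive_tool --commands '[{"dx":0,"dy":0,"dz":-1,"turn":0,"gripper":1},{"dx":0,"dy":0,"dz":-3.5,"turn":0,"gripper":1},{"dx":0,"dy":0,"dz":-6.5,"turn":0,"gripper":1},{"dx":0,"dy":0,"dz":-8,"turn":0,"gripper":1},{"dx":0,"dy":0,"dz":-8,"turn":0,"gripper":1},{"dx":0,"dy":0,"dz":-8,"turn":0,"gripper":1}]'

```text
time_s: 3.65
eef_pos: [0.4129, -0.3606, 0.0973]
eef_rot: [-0.0, 0.852, -0.523, -0.001]
wrist_force: [-0.5, -0.3, -1.4]
opening: 0.755
```

```bash
python3 - <<'E'
from h import *
import cv2
for n in ["wrist"]:
    c=ctrl.camera(n); cv2.imwrite(f"pics/{n}4.png",c["image"][:,:,::-1]); np.savez(f"pics/{n}4.npz",**c)
o=ctrl.get_obs();print(o["eef_pos"])
plan(.443,-.132,.1,-98.5)
E
```

```text
[ 0.41281327 -0.36044102  0.09699343]
t 3.7 pos [ 0.4128 -0.3604  0.097 ] yaw -63.05 q6 0.17 op 0.752 F [ 0.6 -0.4 -2.7]
dx -19.00 dy -13.04 dz -0.26 turn 35.45 (cmd yaw -98.5)
```

View pics/wrist4.png

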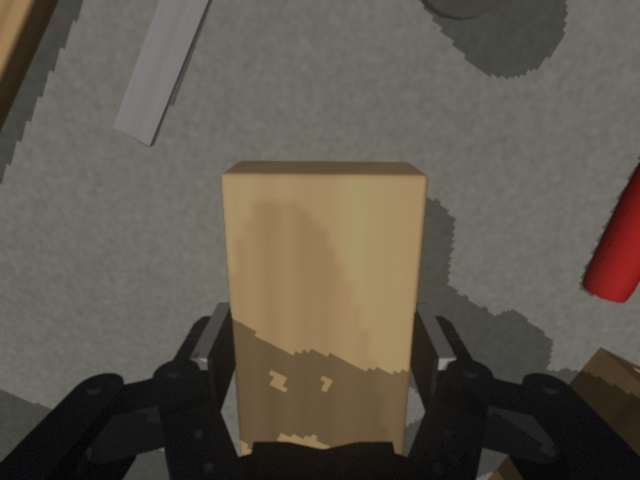

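```bash
python3 - <<'E'
from h import *
c=dict(np.load("pics/wrist4.npz")); o=ctrl.get_obs(); R=rot(o); z=o["eef_pos"][2]+.010
A=w(c,223,176.5,z);B=w(c,427.5,176.5,z);C=w(c,240,452,z);D=w(c,404,452,z)
f=lambda P:(R.T@(P-o["eef_pos"])*1000).round(1)
print(f(A),f(B),f(C),f(D))
m=f((A+B)/2); print(m)
E
```

```text
[-31.7 -58.8 -10. ] [ 32.4 -58.8 -10.1] [-33.7  52.7  -9.9] [ 32.2  52.7 -10.1]
[  0.4 -58.8 -10. ]
```

```bash
python3 - <<'E'
from h import *
plan(.445,-.1323,.1,-98.5)
E
```

```text
t 3.7 pos [ 0.4128 -0.3604  0.097 ] yaw -63.05 q6 0.17 op 0.752 F [ 0.6 -0.4 -2.7]
dx -18.88 dy -13.21 dz -0.26 turn 35.45 (cmd yaw -98.5)
```

Request:
drive_tool --commands '[{"dx":-3,"dy":-2,"dz":-0.3,"turn":5,"gripper":1},{"dx":-7,"dy":-5,"dz":-0.3,"turn":12,"gripper":1},{"dx":-11,"dy":-8,"dz":-0.3,"turn":20,"gripper":1},{"dx":-15,"dy":-10.5,"dz":-0.3,"turn":28,"gripper":1},{"dx":-18,"dy":-12.5,"dz":-0.3,"turn":34,"gripper":1},{"dx":-18.9,"dy":-13.2,"dz":-0.3,"turn":35.5,"gripper":1},{"dx":-18.9,"dy":-13.2,"dz":-0.3,"turn":35.5,"gripper":1},{"dx":-18.9,"dy":-13.2,"dz":2.0,"turn":35.5,"gripper":1},{"dx":-18.9,"dy":-13.2,"dz":4,"turn":35.5,"gripper":1},{"dx":-18.9,"dy":-13.2,"dz":4.5,"turn":35.5,"gripper":1},{"dx":-18.9,"dy":-13.2,"dz":4.5,"turn":35.5,"gripper":1}]'

```text
time_s: 5.08
eef_pos: [0.4452, -0.1333, 0.0531]
eef_rot: [-0.0, -0.652, 0.758, 0.0]
wrist_force: [0.6, 0.2, -1.9]
opening: 0.758
```

```bash
python3 - <<'E'
from h import *
import cv2
for n in ["wrist","top"]:
    c=ctrl.camera(n); im=c["image"][:,:,::-1]; np.savez(f"pics/{n}5.npz",**c)
    cv2.imwrite(f"pics/{n}5.png",im)
plan(.445,-.1323,.0435,-98.5)
E
```

```text
t 5.17 pos [ 0.4459 -0.1335  0.0539] yaw -98.56 q6 1.17 op 0.757 F [-0.6  0.6 -1.4]
dx -0.11 dy 0.11 dz 1.04 turn -0.06 (cmd yaw -98.5)
```

View pics/wrist5.png

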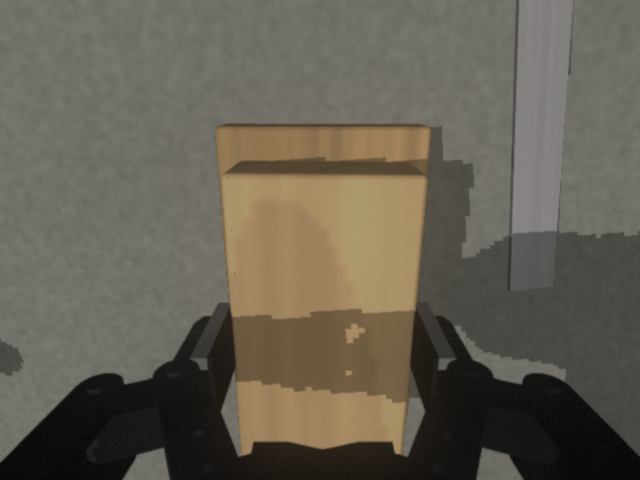

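View pics/top5.png

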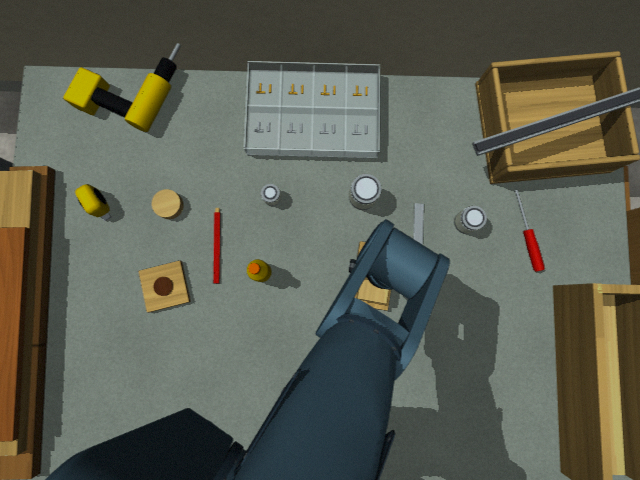

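```bash
python3 - <<'E'
from h import *
c=dict(np.load("pics/wrist5.npz")); o=ctrl.get_obs(); R=rot(o); e=o["eef_pos"]
f=lambda P:(R.T@(P-e)*1000).round(1)
z=e[2]+.010
print("panel",f(w(c,217,127,.018)),f(w(c,429.5,126.5,.018)))
print("block",f(w(c,223.5,176,z)),f(w(c,427.5,176,z)))
E
```

```text
panel [-43.5 -69.9  35.9] [ 43.5 -70.   36. ]
block [-31.  -58.1 -10. ] [ 32.3 -58.1  -9.9]
```

Request:
drive_tool --commands '[{"dx":0,"dy":0.1,"dz":0.5,"turn":0,"gripper":1},{"dx":0,"dy":0.1,"dz":0.9,"turn":0,"gripper":1},{"dx":0,"dy":0.1,"dz":1.1,"turn":0,"gripper":1},{"dx":0,"dy":0.1,"dz":1.2,"turn":0,"gripper":1},{"dx":0,"dy":0.1,"dz":1.2,"turn":0,"gripper":1}]'

```text
time_s: 5.8
eef_pos: [0.4443, -0.1327, 0.0419]
eef_rot: [-0.0, -0.653, 0.758, 0.0]
wrist_force: [-4.7, 2.4, 9.1]
opening: 0.753
```

Request:
drive_tool --commands '[{"dx":0,"dy":0,"dz":0,"turn":0,"gripper":0.1},{"dx":0,"dy":0,"dz":0,"turn":0,"gripper":0},{"dx":0,"dy":0,"dz":0,"turn":0,"gripper":0},{"dx":0,"dy":0,"dz":0,"turn":0,"gripper":0},{"dx":0,"dy":0,"dz":-3,"turn":0,"gripper":0},{"dx":0,"dy":0,"dz":-9,"turn":0,"gripper":0},{"dx":0,"dy":0,"dz":-14,"turn":0,"gripper":0},{"dx":0,"dy":0,"dz":-16,"turn":0,"gripper":0},{"dx":0,"dy":0,"dz":-16,"turn":0,"gripper":0},{"dx":0,"dy":0,"dz":-16,"turn":0,"gripper":0}]'

```text
time_s: 7.05
eef_pos: [0.4437, -0.1324, 0.2]
eef_rot: [-0.0, -0.652, 0.758, 0.001]
wrist_force: [0.3, -0.8, -0.1]
opening: 1.0
```

```bash
python3 - <<'E'
from h import *
import cv2
for n in ["wrist"]:
    c=ctrl.camera(n); im=c["image"][:,:,::-1]; np.savez(f"pics/{n}6.npz",**c)
    cv2.imwrite(f"pics/{n}6.png",im)
plan(.634,-.105,.2,-98.5)
E
```

```text
t 7.1 pos [ 0.4435 -0.1323  0.1996] yaw -98.55 q6 1.17 op 1.003 F [ 0.2 -0.4  0.4]
dx -5.53 dy -18.43 dz -0.08 turn -0.05 (cmd yaw -98.5)
```

View pics/wrist6.png

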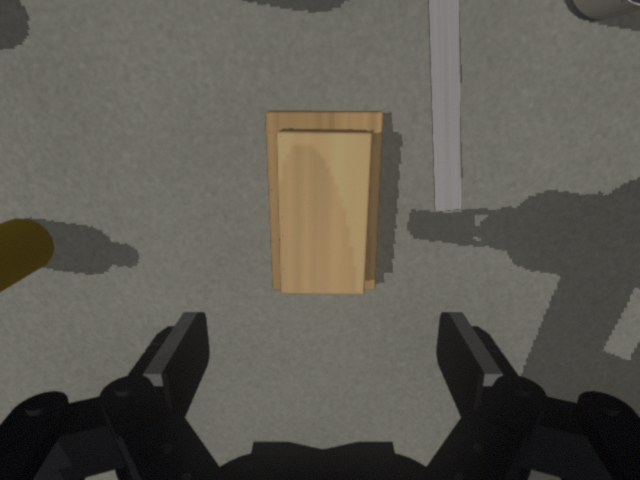

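```bash
python3 - <<'E'
from h import *
import cv2
c=dict(np.load("pics/wrist6.npz"))
im=c["image"][100:310,250:400,::-1]; cv2.imwrite("pics/w6c.png",cv2.resize(im,None,fx=2.8,fy=2.8,interpolation=cv2.INTER_CUBIC))
for z,q in [(.052,[(278,131.5),(371,131.5),(364,293),(281,293)]),(.018,[(267,112.5),(382.5,112.5),(375.5,288),(273,288)])]:
    P=np.array([w(c,*p,z) for p in q]);print(P.mean(0),[np.linalg.norm(P[i]-P[(i+1)%4]).round(4) for i in range(4)])
    d=P[0]+P[1]-P[2]-P[3]; print(np.degrees(np.arctan2(d[1],d[0])))
E
```

```text
[ 0.44257353 -0.13251652  0.052     ] [np.float64(0.0636), np.float64(0.1227), np.float64(0.0649), np.float64(0.1227)]
-9.214629292764275
[ 0.44187463 -0.13332105  0.018     ] [np.float64(0.0872), np.float64(0.1466), np.float64(0.0894), np.float64(0.1466)]
-8.6433338044175
```

View pics/w6c.png

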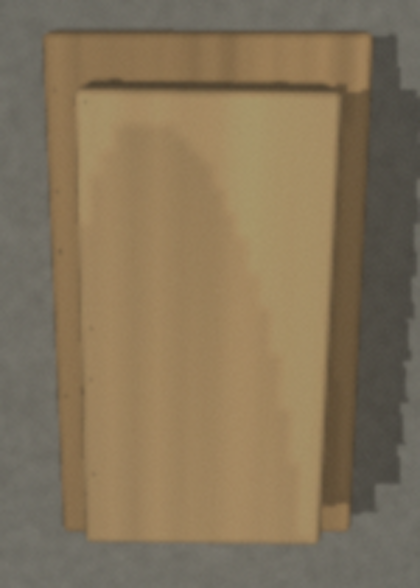

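Request:
drive_tool --commands '[{"dx":-1.5,"dy":-5,"dz":0,"turn":0,"gripper":0},{"dx":-3,"dy":-10,"dz":0,"turn":0,"gripper":0},{"dx":-4.5,"dy":-15,"dz":0,"turn":0,"gripper":0},{"dx":-5.3,"dy":-17.7,"dz":0,"turn":0,"gripper":0},{"dx":-5.5,"dy":-18.4,"dz":0,"turn":0,"gripper":0},{"dx":-5.5,"dy":-18.4,"dz":0,"turn":0,"gripper":0}]'

```text
time_s: 7.85
eef_pos: [0.6336, -0.1056, 0.1997]
eef_rot: [-0.001, -0.653, 0.758, 0.001]
wrist_force: [0.2, -0.1, 0.5]
opening: 1.0
```

```bash
python3 - <<'E'
from h import *
import cv2
for n in ["wrist"]:
    c=ctrl.camera(n); im=c["image"][:,:,::-1]; np.savez(f"pics/{n}7.npz",**c)
    cv2.imwrite(f"pics/{n}7.png",im)
    print(px(c,[.6334,-.1044,.084]))
plan(.634,-.105,.05,-98.5)
E
```

```text
[321.25184028 230.23800777]
t 7.9 pos [ 0.6334 -0.1057  0.2001] yaw -98.56 q6 1.37 op 0.996 F [-0.   0.2  0.5]
dx -0.08 dy -0.09 dz 15.01 turn -0.06 (cmd yaw -98.5)
```

View pics/wrist7.png

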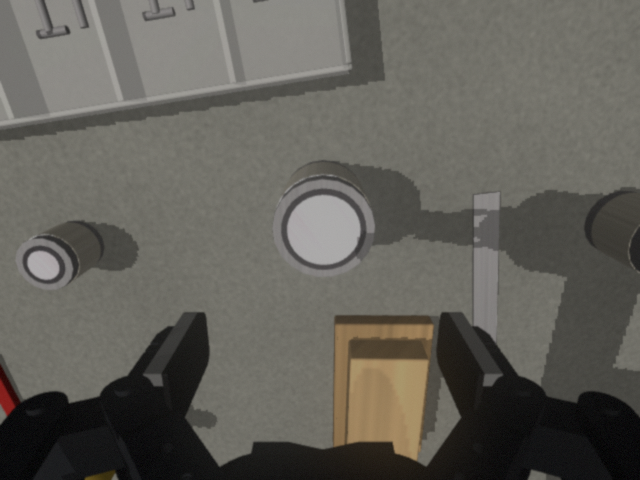

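```bash
python3 - <<'E'
from h import *
c=dict(np.load("pics/wrist7.npz"))
p=w(c,324.3,229,.084);print(p); plan(p[0],p[1],.055,-98.5)
E
```

```text
[ 0.63394726 -0.10650369  0.084     ]
t 7.9 pos [ 0.6334 -0.1057  0.2001] yaw -98.56 q6 1.37 op 0.996 F [-0.   0.2  0.5]
dx 0.07 dy -0.10 dz 14.51 turn -0.06 (cmd yaw -98.5)
```

Request:
drive_tool --commands '[{"dx":0.05,"dy":-0.1,"dz":4,"turn":0,"gripper":0},{"dx":0.05,"dy":-0.1,"dz":8,"turn":0,"gripper":0},{"dx":0.05,"dy":-0.1,"dz":12,"turn":0,"gripper":0},{"dx":0.05,"dy":-0.1,"dz":14,"turn":0,"gripper":0},{"dx":0.05,"dy":-0.1,"dz":14.5,"turn":0,"gripper":0},{"dx":0.05,"dy":-0.1,"dz":14.5,"turn":0,"gripper":0},{"dx":0.05,"dy":-0.1,"dz":14.5,"turn":0,"gripper":1},{"dx":0.05,"dy":-0.1,"dz":14.5,"turn":0,"gripper":1},{"dx":0.05,"dy":-0.1,"dz":14.5,"turn":0,"gripper":1},{"dx":0.05,"dy":-0.1,"dz":14.5,"turn":0,"gripper":1},{"dx":0.05,"dy":-0.1,"dz":14.5,"turn":0,"gripper":1}]'

```text
time_s: 9.28
eef_pos: [0.637, -0.1067, 0.0586]
eef_rot: [0.001, -0.653, 0.758, -0.002]
wrist_force: [-0.9, 1.9, 5.7]
opening: 0.782
```

```bash
python3 - <<'E'
from h import *
import cv2
for n in ["wrist"]:
    c=ctrl.camera(n); im=c["image"][:,:,::-1]; np.savez(f"pics/{n}8.npz",**c)
    cv2.imwrite(f"pics/{n}8.png",im)
plan(.443,-.132,.115,-98.5)
E
```

```text
t 9.32 pos [ 0.637  -0.1066  0.0586] yaw -98.53 q6 1.37 op 0.78 F [-0.3  2.4  6.3]
dx 5.39 dy 18.79 dz -5.71 turn -0.03 (cmd yaw -98.5)
```

View pics/wrist8.png

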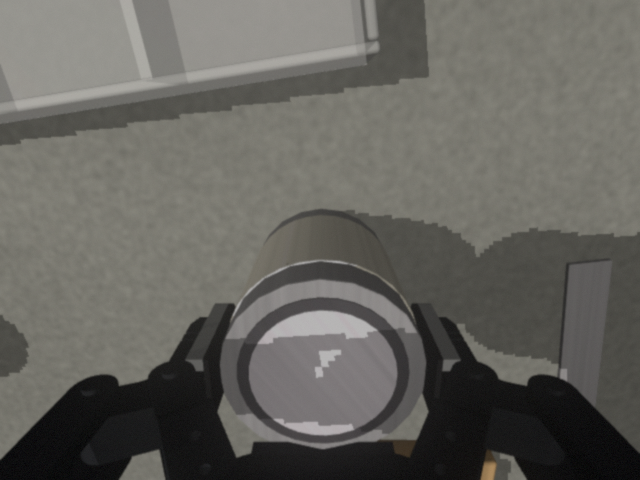

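Request:
drive_tool --commands '[{"dx":0,"dy":0,"dz":-1,"turn":0,"gripper":1},{"dx":0,"dy":0,"dz":-3.5,"turn":0,"gripper":1},{"dx":0,"dy":0,"dz":-6.5,"turn":0,"gripper":1},{"dx":0,"dy":0,"dz":-8,"turn":0,"gripper":1},{"dx":0,"dy":0,"dz":-8,"turn":0,"gripper":1},{"dx":0,"dy":0,"dz":-8,"turn":0,"gripper":1}]'

```text
time_s: 10.07
eef_pos: [0.6345, -0.1061, 0.1348]
eef_rot: [-0.001, -0.652, 0.758, 0.001]
wrist_force: [-0.5, -0.7, -4.8]
opening: 0.778
```

```bash
python3 - <<'E'
from h import *
import cv2
c=dict(np.load("pics/wrist8.npz")); 
R=rot(ctrl.get_obs())
P=w(c,323,371,.084); print((R.T@(P-np.array([.637,-.1066,.0586]))*1000).round(1), P)
for n in ["wrist"]:
    c=ctrl.camera(n); im=c["image"][:,:,::-1]; np.savez(f"pics/{n}9.npz",**c)
    cv2.imwrite(f"pics/{n}9.png",im)
plan(.4435,-.132,.13,-98.5)
E
```

```text
[ -0.1   2.3 -25.4] [ 0.63481313 -0.1062037   0.084     ]
t 10.12 pos [ 0.6344 -0.106   0.1346] yaw -98.55 q6 1.37 op 0.78 F [ 0.1  0.4 -5.1]
dx 5.41 dy 18.49 dz 0.50 turn -0.05 (cmd yaw -98.5)
```

View pics/wrist9.png

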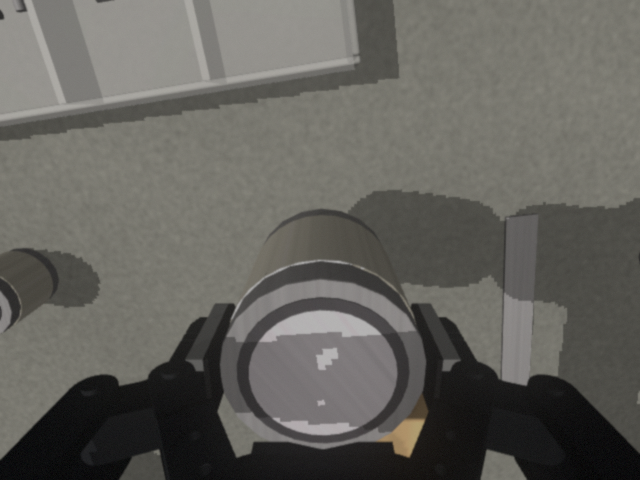

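```bash
python3 - <<'E'
from h import *
plan(.4451,-.1328,.13,-98.5)
E
```

```text
t 10.12 pos [ 0.6344 -0.106   0.1346] yaw -98.55 q6 1.37 op 0.78 F [ 0.1  0.4 -5.1]
dx 5.46 dy 18.32 dz 0.50 turn -0.05 (cmd yaw -98.5)
```

Request:
drive_tool --commands '[{"dx":0.8,"dy":2.5,"dz":0,"turn":0,"gripper":1},{"dx":2,"dy":7,"dz":0,"turn":0,"gripper":1},{"dx":3.4,"dy":11.5,"dz":0,"turn":0,"gripper":1},{"dx":4.6,"dy":15.5,"dz":0,"turn":0,"gripper":1},{"dx":5.3,"dy":17.7,"dz":0.3,"turn":0,"gripper":1},{"dx":5.4,"dy":18.3,"dz":0.5,"turn":0,"gripper":1},{"dx":5.4,"dy":18.3,"dz":1.2,"turn":0,"gripper":1},{"dx":5.4,"dy":18.3,"dz":1.6,"turn":0,"gripper":1},{"dx":5.4,"dy":18.3,"dz":1.6,"turn":0,"gripper":1},{"dx":5.4,"dy":18.3,"dz":1.6,"turn":0,"gripper":1}]'

```text
time_s: 11.38
eef_pos: [0.4469, -0.1325, 0.1202]
eef_rot: [0.0, -0.653, 0.758, 0.0]
wrist_force: [-0.3, -0.0, -3.3]
opening: 0.776
```

```bash
python3 - <<'E'
from h import *
import cv2
for n in ["wrist","scene"]:
    c=ctrl.camera(n); im=c["image"][:,:,::-1]; np.savez(f"pics/{n}10.npz",**c)
    if n=="scene": im=cv2.resize(im[130:290,180:400],None,fx=3,fy=3)
    cv2.imwrite(f"pics/{n}10.png",im)
plan(.4451,-.1328,.1106,-98.5)
E
```

```text
t 11.47 pos [ 0.4468 -0.1326  0.1204] yaw -98.53 q6 1.18 op 0.777 F [-0.3 -0.2 -4.4]
dx 0.05 dy 0.17 dz 0.98 turn -0.03 (cmd yaw -98.5)
```

View pics/wrist10.png

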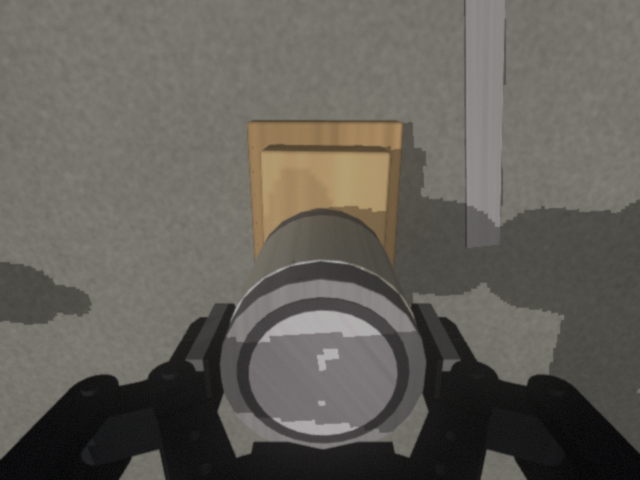

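View pics/scene10.png

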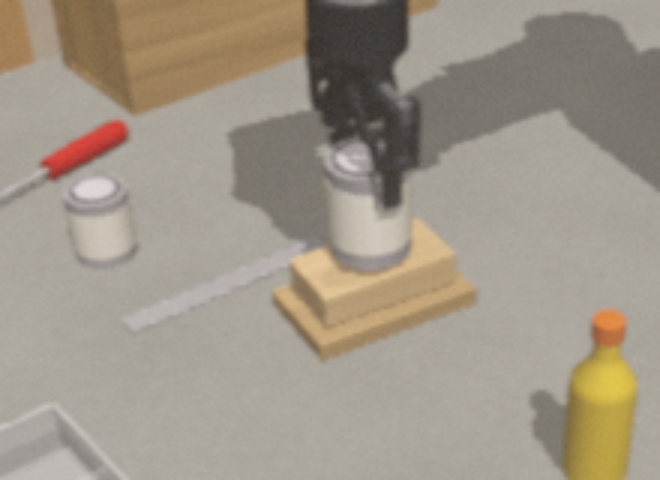

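Request:
drive_tool --commands '[{"dx":0,"dy":0.15,"dz":0.4,"turn":0,"gripper":1},{"dx":0,"dy":0.15,"dz":0.7,"turn":0,"gripper":1},{"dx":0,"dy":0.15,"dz":0.9,"turn":0,"gripper":1},{"dx":0,"dy":0.15,"dz":1.0,"turn":0,"gripper":1},{"dx":0,"dy":0.15,"dz":1.0,"turn":0,"gripper":1}]'

```text
time_s: 12.1
eef_pos: [0.445, -0.1324, 0.1107]
eef_rot: [-0.0, -0.652, 0.758, 0.0]
wrist_force: [-2.9, 0.9, 3.5]
opening: 0.776
```

Request:
drive_tool --commands '[{"dx":0,"dy":0,"dz":0,"turn":0,"gripper":0.1},{"dx":0,"dy":0,"dz":0,"turn":0,"gripper":0},{"dx":0,"dy":0,"dz":0,"turn":0,"gripper":0},{"dx":0,"dy":0,"dz":0,"turn":0,"gripper":0},{"dx":0,"dy":0,"dz":-2,"turn":0,"gripper":0},{"dx":0,"dy":0,"dz":-6,"turn":0,"gripper":0},{"dx":0,"dy":0,"dz":-11,"turn":0,"gripper":0},{"dx":0,"dy":0,"dz":-14,"turn":0,"gripper":0},{"dx":0,"dy":0,"dz":-14,"turn":0,"gripper":0},{"dx":0,"dy":0,"dz":-14,"turn":0,"gripper":0}]'

```text
time_s: 13.35
eef_pos: [0.4445, -0.1321, 0.2493]
eef_rot: [-0.0, -0.652, 0.758, 0.001]
wrist_force: [0.4, 0.0, -0.1]
opening: 0.999
```

```bash
python3 - <<'E'
from h import *
import cv2
for n in ["wrist"]:
    c=ctrl.camera(n); im=c["image"][:,:,::-1]; np.savez(f"pics/{n}11.npz",**c)
    cv2.imwrite(f"pics/{n}11.png",im)
    print(px(c,[.4428,-.1325,.136]))
plan(.627,.114,.2,-98.5)
E
```

```text
[323.99756744 233.51578152]
t 13.4 pos [ 0.4443 -0.1319  0.2488] yaw -98.55 q6 1.17 op 1.001 F [-0.4 -0.1 -1.1]
dx -27.03 dy -14.42 dz 4.88 turn -0.05 (cmd yaw -98.5)
```

View pics/wrist11.png

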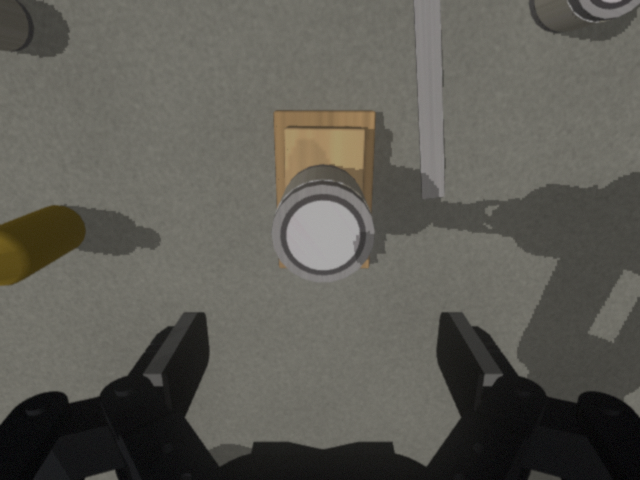

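Request:
drive_tool --commands '[{"dx":-4,"dy":-2,"dz":0.5,"turn":0,"gripper":0},{"dx":-8.5,"dy":-4.5,"dz":1,"turn":0,"gripper":0},{"dx":-13,"dy":-7,"dz":2,"turn":0,"gripper":0},{"dx":-18,"dy":-9.5,"dz":3,"turn":0,"gripper":0},{"dx":-22.5,"dy":-12,"dz":4,"turn":0,"gripper":0},{"dx":-26,"dy":-13.9,"dz":4.8,"turn":0,"gripper":0},{"dx":-27,"dy":-14.4,"dz":4.9,"turn":0,"gripper":0},{"dx":-27,"dy":-14.4,"dz":4.9,"turn":0,"gripper":0},{"dx":-27,"dy":-14.4,"dz":4.9,"turn":0,"gripper":0}]'

```text
time_s: 14.52
eef_pos: [0.627, 0.1122, 0.2011]
eef_rot: [-0.0, -0.652, 0.758, 0.0]
wrist_force: [0.2, 0.9, 0.7]
opening: 0.999
```

```bash
python3 - <<'E'
from h import *
import cv2
for n in ["wrist"]:
    c=ctrl.camera(n); im=c["image"][:,:,::-1]; np.savez(f"pics/{n}12.npz",**c)
    cv2.imwrite(f"pics/{n}12.png",im)
    print(px(c,[.627,.114,.048]))
plan(.627,.114,.03,-98.5)
E
```

```text
[320.30697165 214.83002123]
t 14.57 pos [0.6271 0.1121 0.2014] yaw -98.62 q6 1.71 op 0.996 F [-0.5  0.8  0.2]
dx -0.19 dy 0.04 dz 17.14 turn -0.12 (cmd yaw -98.5)
```

View pics/wrist12.png

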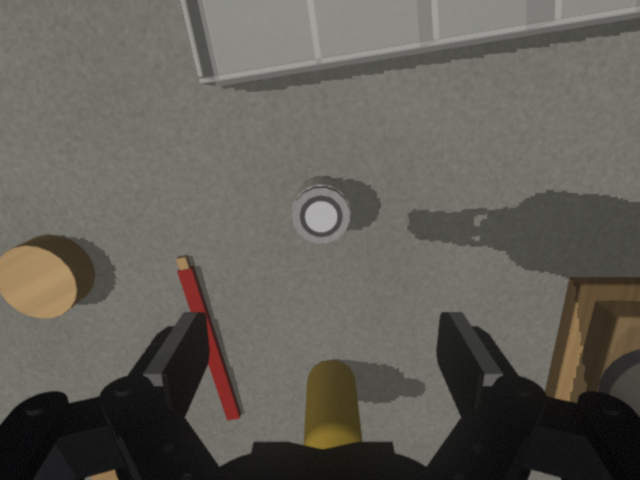

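Request:
drive_tool --commands '[{"dx":-0.15,"dy":0.05,"dz":4,"turn":0,"gripper":0},{"dx":-0.15,"dy":0.05,"dz":9,"turn":0,"gripper":0},{"dx":-0.15,"dy":0.05,"dz":13.5,"turn":0,"gripper":0},{"dx":-0.15,"dy":0.05,"dz":16.5,"turn":0,"gripper":0},{"dx":-0.15,"dy":0.05,"dz":17.5,"turn":0,"gripper":0},{"dx":-0.15,"dy":0.05,"dz":17.5,"turn":0,"gripper":0},{"dx":-0.15,"dy":0.05,"dz":17.5,"turn":0,"gripper":0.4},{"dx":-0.15,"dy":0.05,"dz":17.5,"turn":0,"gripper":1},{"dx":-0.15,"dy":0.05,"dz":17.5,"turn":0,"gripper":1},{"dx":-0.15,"dy":0.05,"dz":17.5,"turn":0,"gripper":1},{"dx":-0.15,"dy":0.05,"dz":17.5,"turn":0,"gripper":1},{"dx":-0.15,"dy":0.05,"dz":17.5,"turn":0,"gripper":1}]'

```text
time_s: 16.08
eef_pos: [0.6286, 0.1148, 0.028]
eef_rot: [0.001, -0.653, 0.758, -0.001]
wrist_force: [-0.9, -0.5, 6.6]
opening: 0.497
```

```bash
python3 - <<'E'
from h import *
import cv2
for n in ["wrist"]:
    c=ctrl.camera(n); im=c["image"][:,:,::-1]; np.savez(f"pics/{n}13.npz",**c)
    cv2.imwrite(f"pics/{n}13.png",im)
plan(.443,-.132,.115,-98.5)
E
```

```text
t 16.12 pos [0.6286 0.1148 0.0281] yaw -98.54 q6 1.72 op 0.501 F [-0.5 -0.2  6.1]
dx 27.16 dy 14.67 dz -8.74 turn -0.04 (cmd yaw -98.5)
```

View pics/wrist13.png

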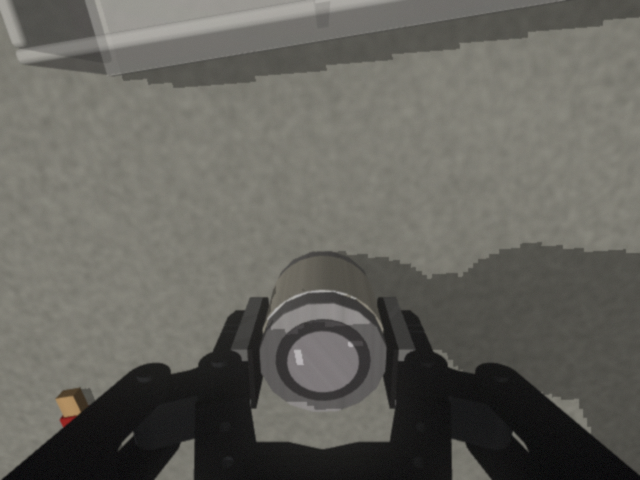

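Request:
drive_tool --commands '[{"dx":0,"dy":0,"dz":-1,"turn":0,"gripper":1},{"dx":0,"dy":0,"dz":-4,"turn":0,"gripper":1},{"dx":0,"dy":0,"dz":-8,"turn":0,"gripper":1},{"dx":0,"dy":0,"dz":-12.5,"turn":0,"gripper":1},{"dx":0,"dy":0,"dz":-16,"turn":0,"gripper":1},{"dx":0,"dy":0,"dz":-17.5,"turn":0,"gripper":1},{"dx":0,"dy":0,"dz":-17.5,"turn":0,"gripper":1},{"dx":0,"dy":0,"dz":-17.5,"turn":0,"gripper":1}]'

```text
time_s: 17.12
eef_pos: [0.6261, 0.1148, 0.1991]
eef_rot: [-0.001, -0.652, 0.758, 0.001]
wrist_force: [-0.8, 0.3, -0.9]
opening: 0.493
```

```bash
python3 - <<'E'
from h import *
c=dict(np.load("pics/wrist13.npz")); o=ctrl.get_obs(); R=rot(o)
P=w(c,323,360,.048); d=R.T@(P-np.array([.6286,.1148,.0281])); print((d*1000).round(1), P)
off=R@np.array([d[0],d[1],0]); t=np.array([.443,-.1323,.18])-off
plan(*t,-98.5)
E
```

```text
[ -0.1   2.1 -19.9] [0.62663397 0.11516654 0.048     ]
t 17.12 pos [0.6261 0.1148 0.1991] yaw -98.55 q6 1.72 op 0.493 F [-0.8  0.3 -0.9]
dx 27.16 dy 14.22 dz 1.98 turn -0.05 (cmd yaw -98.5)
```

Request:
drive_tool --commands '[{"dx":3,"dy":1.5,"dz":0,"turn":0,"gripper":1},{"dx":7.5,"dy":4,"dz":0,"turn":0,"gripper":1},{"dx":12,"dy":6.3,"dz":0,"turn":0,"gripper":1},{"dx":17,"dy":9,"dz":0,"turn":0,"gripper":1},{"dx":21.5,"dy":11.3,"dz":0,"turn":0,"gripper":1},{"dx":25,"dy":13.2,"dz":0.2,"turn":0,"gripper":1},{"dx":26.8,"dy":14.1,"dz":0.8,"turn":0,"gripper":1},{"dx":27.2,"dy":14.2,"dz":1.5,"turn":0,"gripper":1},{"dx":27.2,"dy":14.2,"dz":2.2,"turn":0,"gripper":1},{"dx":27.2,"dy":14.2,"dz":2.4,"turn":0,"gripper":1},{"dx":27.2,"dy":14.2,"dz":2.4,"turn":0,"gripper":1},{"dx":27.2,"dy":14.2,"dz":2.4,"turn":0,"gripper":1}]'

```text
time_s: 18.62
eef_pos: [0.4468, -0.1327, 0.1775]
eef_rot: [0.0, -0.653, 0.758, -0.0]
wrist_force: [0.4, 0.1, -0.9]
opening: 0.499
```

```bash
python3 - <<'E'
from h import *
import cv2
for n in ["wrist","scene"]:
    c=ctrl.camera(n); im=c["image"][:,:,::-1]; np.savez(f"pics/{n}14.npz",**c)
    if n=="scene": im=cv2.resize(im[100:260,200:420],None,fx=3,fy=3)
    cv2.imwrite(f"pics/{n}14.png",im)
plan(.4451,-.1325,.164,-98.5)
E
```

```text
t 18.73 pos [ 0.4467 -0.133   0.1776] yaw -98.52 q6 1.17 op 0.5 F [-0.3  0.5 -0.9]
dx -0.02 dy 0.17 dz 1.36 turn -0.02 (cmd yaw -98.5)
```

View pics/wrist14.png

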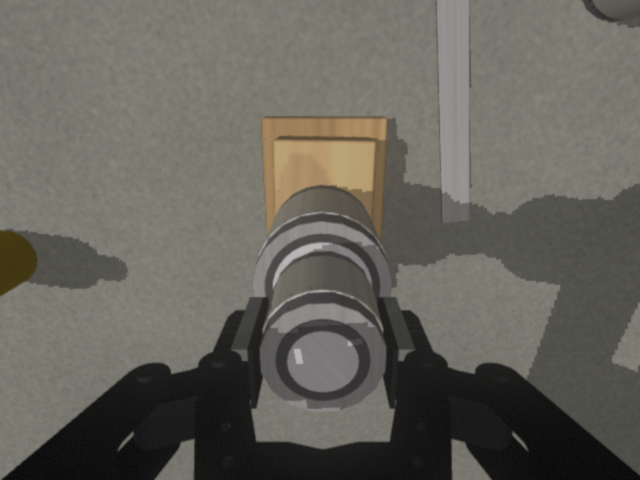

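View pics/scene14.png

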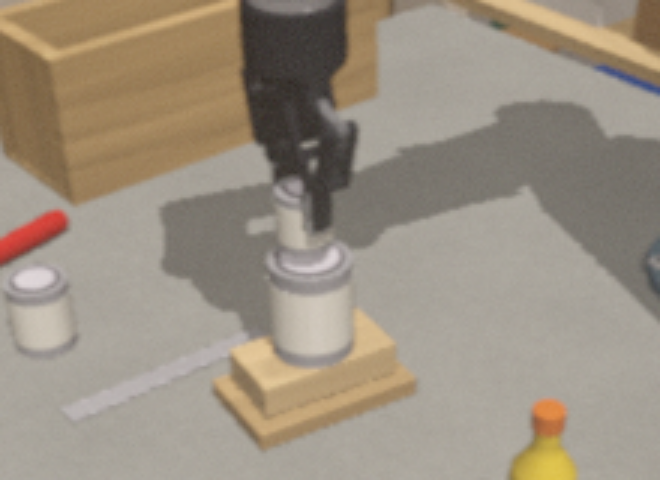

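Request:
drive_tool --commands '[{"dx":0,"dy":0.15,"dz":0.4,"turn":0,"gripper":1},{"dx":0,"dy":0.15,"dz":0.8,"turn":0,"gripper":1},{"dx":0,"dy":0.15,"dz":1.1,"turn":0,"gripper":1},{"dx":0,"dy":0.15,"dz":1.25,"turn":0,"gripper":1},{"dx":0,"dy":0.15,"dz":1.35,"turn":0,"gripper":1},{"dx":0,"dy":0.15,"dz":1.35,"turn":0,"gripper":1}]'

```text
time_s: 19.48
eef_pos: [0.4451, -0.1329, 0.1641]
eef_rot: [0.0, -0.652, 0.758, -0.0]
wrist_force: [-1.8, 0.4, 1.5]
opening: 0.497
```

Contact felt (about +2.5 N). Releasing and rising.

Request:
drive_tool --commands '[{"dx":0,"dy":0,"dz":0,"turn":0,"gripper":0.3},{"dx":0,"dy":0,"dz":0,"turn":0,"gripper":0.1},{"dx":0,"dy":0,"dz":0,"turn":0,"gripper":0},{"dx":0,"dy":0,"dz":0,"turn":0,"gripper":0},{"dx":0,"dy":0,"dz":0,"turn":0,"gripper":0},{"dx":0,"dy":0,"dz":-2,"turn":0,"gripper":0},{"dx":0,"dy":0,"dz":-6,"turn":0,"gripper":0},{"dx":0,"dy":0,"dz":-10,"turn":0,"gripper":0},{"dx":0,"dy":0,"dz":-12,"turn":0,"gripper":0},{"dx":0,"dy":0,"dz":-12,"turn":0,"gripper":0}]'

```text
time_s: 20.72
eef_pos: [0.4458, -0.1334, 0.2854]
eef_rot: [0.001, -0.652, 0.758, -0.002]
wrist_force: [0.2, 1.1, -0.6]
opening: 1.0
```

```bash
python3 - <<'E'
from h import *
import cv2
for n in ["wrist"]:
    c=ctrl.camera(n); im=c["image"][:,:,::-1]; np.savez(f"pics/{n}15.npz",**c)
    cv2.imwrite(f"pics/{n}15.png",im)
    print(px(c,[.443,-.1325,.184]))
plan(.6,.25,.285,-98.5)
plan(.599,.36,.2,-98.5)
E
```

```text
[321.96991948 242.19379534]
t 20.77 pos [ 0.4451 -0.1329  0.2839] yaw -98.54 q6 1.17 op 1.003 F [ 0.6 -0.4 -1.1]
dx -40.17 dy -9.63 dz -0.12 turn -0.04 (cmd yaw -98.5)
t 20.77 pos [ 0.4451 -0.1329  0.2839] yaw -98.54 q6 1.17 op 1.003 F [ 0.6 -0.4 -1.1]
dx -51.04 dy -7.89 dz 8.37 turn -0.04 (cmd yaw -98.5)
```

View pics/wrist15.png

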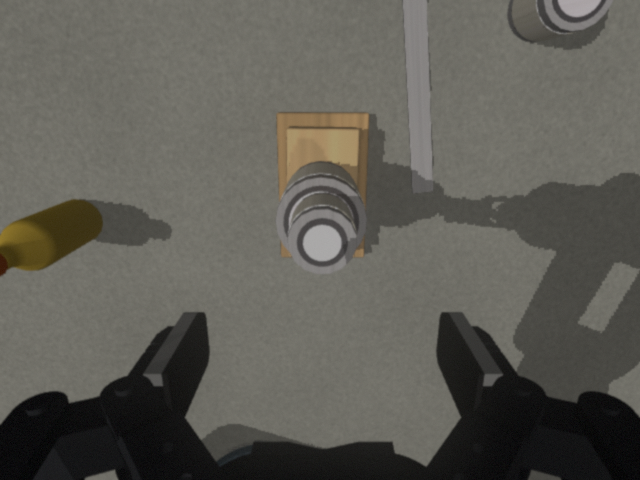

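Request:
drive_tool --commands '[{"dx":-4,"dy":-0.6,"dz":0,"turn":0,"gripper":0},{"dx":-9,"dy":-1.4,"dz":0,"turn":0,"gripper":0},{"dx":-15,"dy":-2.3,"dz":0,"turn":0,"gripper":0},{"dx":-21,"dy":-3.2,"dz":0,"turn":0,"gripper":0},{"dx":-27,"dy":-4.1,"dz":0,"turn":0,"gripper":0},{"dx":-33,"dy":-5,"dz":0,"turn":0,"gripper":0},{"dx":-39,"dy":-6,"dz":1.5,"turn":0,"gripper":0},{"dx":-44.5,"dy":-6.9,"dz":4,"turn":0,"gripper":0},{"dx":-49,"dy":-7.6,"dz":7,"turn":0,"gripper":0},{"dx":-51,"dy":-7.9,"dz":8.4,"turn":0,"gripper":0},{"dx":-51,"dy":-7.9,"dz":8.4,"turn":0,"gripper":0},{"dx":-51,"dy":-7.9,"dz":8.4,"turn":0,"gripper":0},{"dx":-51,"dy":-7.9,"dz":8.4,"turn":0,"gripper":0}]'

```text
time_s: 22.4
eef_pos: [0.5993, 0.3588, 0.2008]
eef_rot: [0.001, -0.652, 0.758, -0.0]
wrist_force: [-0.0, 0.3, 1.0]
opening: 0.999
```

```bash
python3 - <<'E'
from h import *
import cv2
for n in ["wrist"]:
    c=ctrl.camera(n); im=c["image"][:,:,::-1]; np.savez(f"pics/{n}16.npz",**c)
    cv2.imwrite(f"pics/{n}16.png",im)
    print(px(c,[.5993,.36,.03]))
plan(.5993,.36,.018,-98.5)
E
```

```text
[321.38968948 209.00818408]
t 22.45 pos [0.5994 0.3588 0.201 ] yaw -98.62 q6 2.09 op 0.998 F [ 0.2  0.6 -0.7]
dx -0.10 dy 0.05 dz 18.30 turn -0.12 (cmd yaw -98.5)
```

View pics/wrist16.png

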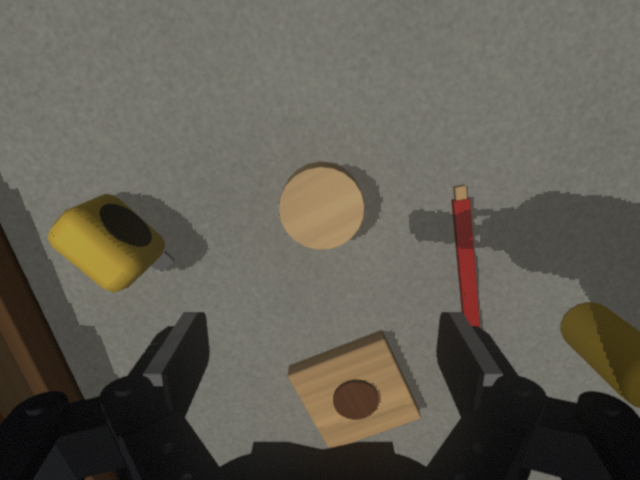

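```bash
python3 - <<'E'
from h import *
c=dict(np.load("pics/wrist16.npz"))
print(w(c,356.5,399,.022), w(c,321.5,208.5,.03))
P=np.array([w(c,*p,.018) for p in [(291,375),(384,333.5),(420,417),(332,446.5)]]); print(P.mean(0))
E
```

```text
[0.40668856 0.35550772 0.022     ] [0.59969504 0.35985185 0.03      ]
[0.40815385 0.35481342 0.018     ]
```

Request:
drive_tool --commands '[{"dx":-0.1,"dy":0.05,"dz":4,"turn":0,"gripper":0},{"dx":-0.1,"dy":0.05,"dz":9,"turn":0,"gripper":0},{"dx":-0.1,"dy":0.05,"dz":14,"turn":0,"gripper":0},{"dx":-0.1,"dy":0.05,"dz":17,"turn":0,"gripper":0},{"dx":-0.1,"dy":0.05,"dz":18.2,"turn":0,"gripper":0},{"dx":-0.1,"dy":0.05,"dz":18.2,"turn":0,"gripper":0},{"dx":-0.1,"dy":0.05,"dz":18.2,"turn":0,"gripper":1},{"dx":-0.1,"dy":0.05,"dz":18.2,"turn":0,"gripper":1},{"dx":-0.1,"dy":0.05,"dz":18.2,"turn":0,"gripper":1},{"dx":-0.1,"dy":0.05,"dz":18.2,"turn":0,"gripper":1},{"dx":-0.1,"dy":0.05,"dz":18.2,"turn":0,"gripper":1}]'

```text
time_s: 23.82
eef_pos: [0.6006, 0.3616, 0.0209]
eef_rot: [0.002, -0.652, 0.758, -0.001]
wrist_force: [-1.0, -1.2, 6.5]
opening: 0.771
```

```bash
python3 - <<'E'
from h import *
import cv2
for n in ["wrist"]:
    c=ctrl.camera(n); im=c["image"][:,:,::-1]; np.savez(f"pics/{n}17.npz",**c)
    cv2.imwrite(f"pics/{n}17.png",im)
plan(.405,.3556,.1,-98.5)
E
```

```text
t 23.88 pos [0.6006 0.3615 0.0209] yaw -98.54 q6 2.09 op 0.764 F [-0.7 -1.1  6.9]
dx 3.47 dy 19.22 dz -8.00 turn -0.04 (cmd yaw -98.5)
```

View pics/wrist17.png

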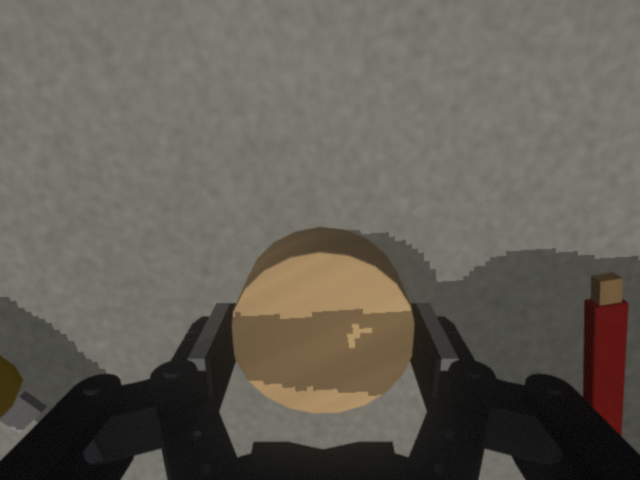

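Request:
drive_tool --commands '[{"dx":0,"dy":0,"dz":-1,"turn":0,"gripper":1},{"dx":0,"dy":0,"dz":-3.5,"turn":0,"gripper":1},{"dx":0,"dy":0,"dz":-6.5,"turn":0,"gripper":1},{"dx":0,"dy":0,"dz":-8,"turn":0,"gripper":1},{"dx":0,"dy":0,"dz":-8,"turn":0,"gripper":1},{"dx":0,"dy":0,"dz":-8,"turn":0,"gripper":1}]'

```text
time_s: 24.62
eef_pos: [0.5977, 0.3605, 0.0965]
eef_rot: [-0.001, -0.652, 0.758, 0.0]
wrist_force: [-1.0, 0.0, -0.6]
opening: 0.763
```

```bash
python3 - <<'E'
from h import *
c=dict(np.load("pics/wrist17.npz")); o=ctrl.get_obs(); R=rot(o)
P=w(c,323,332.5,.03); d=R.T@(P-np.array([.6006,.3615,.0209])); print((d*1000).round(1), P)
off=R@np.array([d[0],d[1],0]); t=np.array([.4058,.3556,.1])-off
print(t); plan(*t,-98.5)
E
```

```text
[-0.1 -1.7 -9.1] [0.60232783 0.36134292 0.03      ]
[0.4040888  0.35576329 0.10000301]
t 24.62 pos [0.5977 0.3605 0.0965] yaw -98.55 q6 2.09 op 0.763 F [-1.   0.  -0.6]
dx 3.34 dy 19.08 dz -0.31 turn -0.05 (cmd yaw -98.5)
```

Request:
drive_tool --commands '[{"dx":0.5,"dy":2.5,"dz":-0.3,"turn":0,"gripper":1},{"dx":1.2,"dy":7,"dz":-0.3,"turn":0,"gripper":1},{"dx":2,"dy":12,"dz":-0.3,"turn":0,"gripper":1},{"dx":2.8,"dy":16,"dz":-0.3,"turn":0,"gripper":1},{"dx":3.2,"dy":18.5,"dz":0,"turn":0,"gripper":1},{"dx":3.3,"dy":19,"dz":1,"turn":0,"gripper":1},{"dx":3.3,"dy":19,"dz":2.5,"turn":0,"gripper":1},{"dx":3.3,"dy":19,"dz":3.8,"turn":0,"gripper":1},{"dx":3.3,"dy":19,"dz":4.2,"turn":0,"gripper":1},{"dx":3.3,"dy":19,"dz":4.2,"turn":0,"gripper":1},{"dx":3.3,"dy":19,"dz":4.2,"turn":0,"gripper":1}]'

```text
time_s: 26.0
eef_pos: [0.4063, 0.3565, 0.0561]
eef_rot: [0.0, -0.652, 0.758, -0.0]
wrist_force: [-0.6, -1.1, -0.8]
opening: 0.761
```

```bash
python3 - <<'E'
from h import *
import cv2
for n in ["wrist"]:
    c=ctrl.camera(n); im=c["image"][:,:,::-1]; np.savez(f"pics/{n}18.npz",**c)
    cv2.imwrite(f"pics/{n}18.png",im)
plan(.4045,.3558,.0429,-98.5)
E
```

```text
t 26.05 pos [0.4063 0.3566 0.0563] yaw -98.55 q6 2.22 op 0.765 F [ 0.7  0.6 -0.8]
dx 0.11 dy 0.16 dz 1.34 turn -0.05 (cmd yaw -98.5)
```

View pics/wrist18.png

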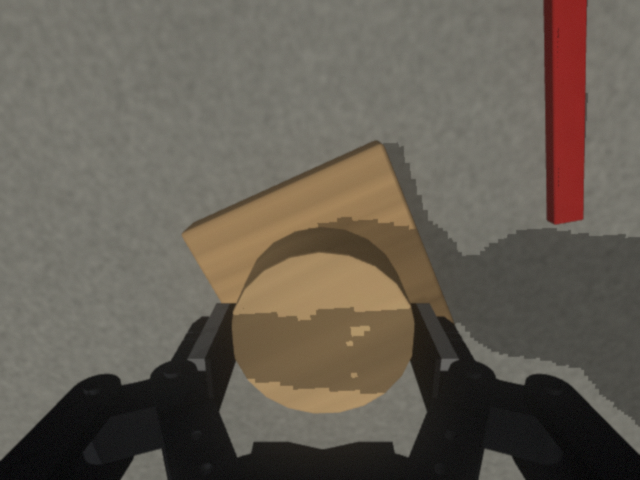

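```bash
python3 - <<'E'
from h import *
c=dict(np.load("pics/wrist18.npz")); o=ctrl.get_obs()
A=w(c,187,237,.018);B=w(c,381,146,.018);C=w(c,451,318,.018)
print(np.linalg.norm(A-B))
u=(B-A)[:2]/np.linalg.norm((B-A)[:2]); n=np.array([u[1],-u[0]])
if n@(C-B)[:2]<0:n=-n
print(((A+B)/2)[:2]+n*.05, B[:2]-u*.05+n*.05)
print("block",w(c,323,332.5,o["eef_pos"][2]+.0091))
E
```

```text
0.0955892382645558
[0.40302193 0.3544619 ] [0.40239079 0.35657504]
block [0.40821814 0.35631904 0.06537741]
```

Request:
drive_tool --commands '[{"dx":0.05,"dy":0.25,"dz":0.4,"turn":0,"gripper":1},{"dx":0.05,"dy":0.25,"dz":0.8,"turn":0,"gripper":1},{"dx":0.05,"dy":0.25,"dz":1.1,"turn":0,"gripper":1},{"dx":0.05,"dy":0.25,"dz":1.3,"turn":0,"gripper":1},{"dx":0.05,"dy":0.25,"dz":1.35,"turn":0,"gripper":1},{"dx":0.05,"dy":0.25,"dz":1.35,"turn":0,"gripper":1}]'

```text
time_s: 26.8
eef_pos: [0.403, 0.3562, 0.0429]
eef_rot: [-0.0, -0.653, 0.758, 0.0]
wrist_force: [-3.7, -1.5, 7.1]
opening: 0.766
```

Request:
drive_tool --commands '[{"dx":0,"dy":0,"dz":0,"turn":0,"gripper":0.1},{"dx":0,"dy":0,"dz":0,"turn":0,"gripper":0},{"dx":0,"dy":0,"dz":0,"turn":0,"gripper":0},{"dx":0,"dy":0,"dz":0,"turn":0,"gripper":0},{"dx":0,"dy":0,"dz":-3,"turn":0,"gripper":0},{"dx":0,"dy":0,"dz":-9,"turn":0,"gripper":0},{"dx":0,"dy":0,"dz":-15,"turn":0,"gripper":0},{"dx":0,"dy":0,"dz":-19,"turn":0,"gripper":0},{"dx":0,"dy":0,"dz":-20,"turn":0,"gripper":0},{"dx":0,"dy":0,"dz":-20,"turn":0,"gripper":0}]'

```text
time_s: 28.05
eef_pos: [0.4031, 0.3563, 0.2422]
eef_rot: [0.0, -0.652, 0.758, -0.0]
wrist_force: [0.7, -0.0, -0.1]
opening: 0.998
```

```bash
python3 - <<'E'
from h import *
import cv2
for n in ["wrist"]:
    c=ctrl.camera(n); im=c["image"][:,:,::-1]; np.savez(f"pics/{n}19.npz",**c)
    im=cv2.resize(im[100:300,210:430],None,fx=3,fy=3,interpolation=cv2.INTER_CUBIC)
    cv2.imwrite(f"pics/{n}19.png",im)
plan(.577,-.3534,.24,-98.5)
E
```

```text
t 28.1 pos [0.4025 0.3559 0.2409] yaw -98.55 q6 2.22 op 1.0 F [-0.2 -1.1 -0.4]
dx 67.55 dy -27.79 dz 0.13 turn -0.05 (cmd yaw -98.5)
```

View pics/wrist19.png

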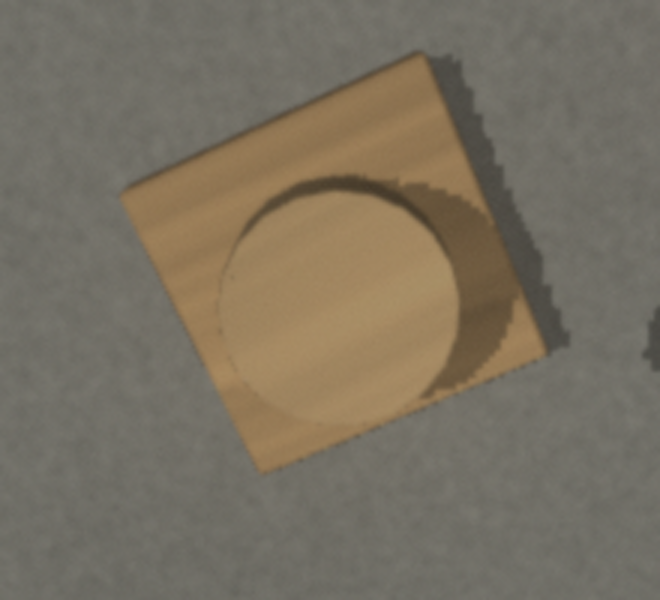

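```bash
python3 - <<'E'
from h import *
c=dict(np.load("pics/wrist19.npz"))
f=lambda x,y,z:w(c,210+(x+.5)/3-.5,100+(y+.5)/3-.5,z)
P=np.array([f(x,y,.018) for x,y in [(122,192),(422,56),(547,353),(261,472)]]);print(P.mean(0),[np.linalg.norm(P[i]-P[(i+1)%4]).round(4) for i in range(4)])
print(f(339.5,309,.052),f(219,309,.052)-f(460,309,.052))
E
```

```text
[0.40520979 0.35638557 0.018     ] [np.float64(0.0964), np.float64(0.0975), np.float64(0.0979), np.float64(0.0977)]
[0.40306868 0.35628216 0.052     ] [0.00996233 0.06610643 0.        ]
```

Request:
drive_tool --commands '[{"dx":3,"dy":-1.2,"dz":-1,"turn":0,"gripper":0},{"dx":8,"dy":-3.3,"dz":-2,"turn":0,"gripper":0},{"dx":14,"dy":-5.8,"dz":-2,"turn":0,"gripper":0},{"dx":19.5,"dy":-8,"dz":-2,"turn":0,"gripper":0},{"dx":25,"dy":-10.3,"dz":-2,"turn":0,"gripper":0},{"dx":30.5,"dy":-12.6,"dz":-2,"turn":0,"gripper":0},{"dx":36,"dy":-14.8,"dz":-2,"turn":0,"gripper":0},{"dx":41.5,"dy":-17,"dz":-2,"turn":0,"gripper":0},{"dx":47,"dy":-19.3,"dz":-2,"turn":0,"gripper":0},{"dx":52.5,"dy":-21.6,"dz":-2,"turn":0,"gripper":0},{"dx":58,"dy":-23.9,"dz":-1.5,"turn":0,"gripper":0},{"dx":63.5,"dy":-26.1,"dz":0,"turn":0,"gripper":0},{"dx":66.8,"dy":-27.5,"dz":2,"turn":0,"gripper":0},{"dx":67.6,"dy":-27.8,"dz":4,"turn":0,"gripper":0},{"dx":67.6,"dy":-27.8,"dz":4,"turn":0,"gripper":0},{"dx":67.6,"dy":-27.8,"dz":4,"turn":0,"gripper":0},{"dx":67.6,"dy":-27.8,"dz":4,"turn":0,"gripper":0}]'

```text
time_s: 30.22
eef_pos: [0.5783, -0.3526, 0.2038]
eef_rot: [0.0, -0.653, 0.757, -0.001]
wrist_force: [0.1, 0.5, 0.4]
opening: 1.003
```

```bash
python3 - <<'E'
from h import *
import cv2
for n in ["wrist"]:
    c=ctrl.camera(n); im=c["image"][:,:,::-1]; np.savez(f"pics/{n}20.npz",**c)
    cv2.imwrite(f"pics/{n}20.png",im)
    print(px(c,[.5771,-.3534,.066]))
plan(.577,-.3534,.042,-98.5)
E
```

```text
[324.045619   222.27863421]
t 30.27 pos [ 0.5783 -0.3528  0.2039] yaw -98.47 q6 1.0 op 0.998 F [ 0.5 -0.4 -0.2]
dx 0.06 dy 0.15 dz 16.19 turn 0.03 (cmd yaw -98.5)
```

View pics/wrist20.png

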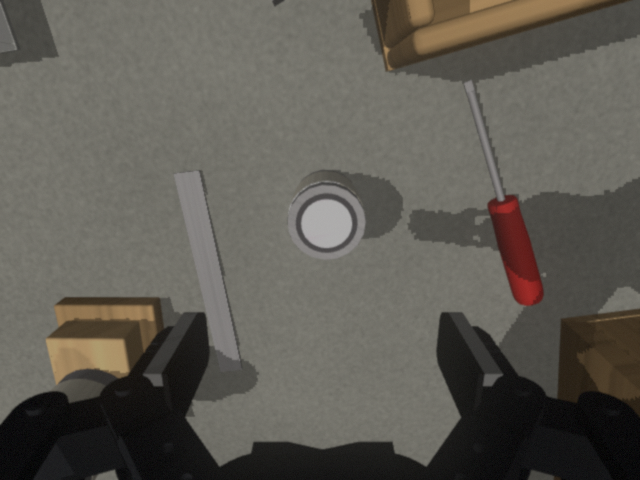

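Request:
drive_tool --commands '[{"dx":0.2,"dy":0.15,"dz":4,"turn":0,"gripper":0},{"dx":0.2,"dy":0.15,"dz":9,"turn":0,"gripper":0},{"dx":0.2,"dy":0.15,"dz":13,"turn":0,"gripper":0},{"dx":0.2,"dy":0.15,"dz":15.6,"turn":0,"gripper":0},{"dx":0.2,"dy":0.15,"dz":16.4,"turn":0,"gripper":0},{"dx":0.2,"dy":0.15,"dz":16.4,"turn":0,"gripper":0},{"dx":0.2,"dy":0.15,"dz":16.4,"turn":0,"gripper":0.25},{"dx":0.2,"dy":0.15,"dz":16.4,"turn":0,"gripper":1},{"dx":0.2,"dy":0.15,"dz":16.4,"turn":0,"gripper":1},{"dx":0.2,"dy":0.15,"dz":16.4,"turn":0,"gripper":1},{"dx":0.2,"dy":0.15,"dz":16.4,"turn":0,"gripper":1},{"dx":0.2,"dy":0.15,"dz":16.4,"turn":0,"gripper":1}]'

```text
time_s: 31.78
eef_pos: [0.577, -0.3561, 0.0405]
eef_rot: [0.0, -0.652, 0.758, -0.002]
wrist_force: [0.1, 0.6, 7.2]
opening: 0.642
```

```bash
python3 - <<'E'
from h import *
import cv2
for n in ["wrist"]:
    c=ctrl.camera(n); im=c["image"][:,:,::-1]; np.savez(f"pics/{n}21.npz",**c)
    cv2.imwrite(f"pics/{n}21.png",im)
plan(.577,-.3534,.042,-98.5)
E
```

```text
t 31.82 pos [ 0.577  -0.3561  0.0405] yaw -98.55 q6 0.99 op 0.641 F [0.2 1.1 6.9]
dx -0.27 dy 0.04 dz -0.15 turn -0.05 (cmd yaw -98.5)
```

View pics/wrist21.png

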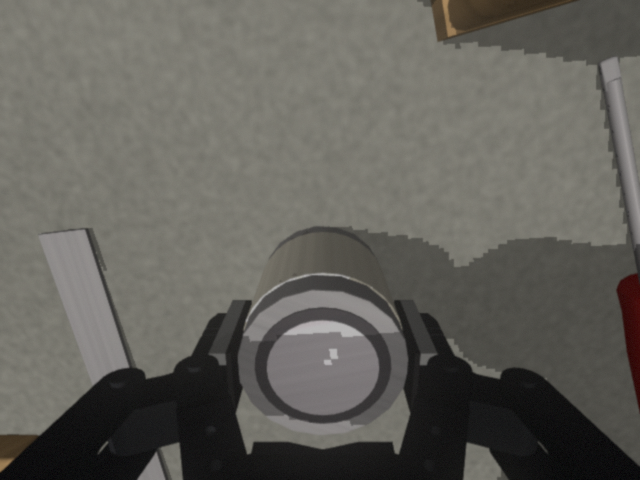

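Request:
drive_tool --commands '[{"dx":0,"dy":0,"dz":-1,"turn":0,"gripper":1},{"dx":0,"dy":0,"dz":-4,"turn":0,"gripper":1},{"dx":0,"dy":0,"dz":-8.5,"turn":0,"gripper":1},{"dx":0,"dy":0,"dz":-13.5,"turn":0,"gripper":1},{"dx":0,"dy":0,"dz":-18.5,"turn":0,"gripper":1},{"dx":0,"dy":0,"dz":-22,"turn":0,"gripper":1},{"dx":0,"dy":0,"dz":-23,"turn":0,"gripper":1},{"dx":0,"dy":0,"dz":-23,"turn":0,"gripper":1}]'

```text
time_s: 32.83
eef_pos: [0.5755, -0.3551, 0.2677]
eef_rot: [-0.0, -0.652, 0.758, 0.0]
wrist_force: [0.5, 0.2, -4.1]
opening: 0.639
```

```bash
python3 - <<'E'
from h import *
c=dict(np.load("pics/wrist21.npz")); o=ctrl.get_obs(); R=rot(o)
P=w(c,323,364,.066); d=R.T@(P-np.array([.577,-.3561,.0405])); print((d*1000).round(1), P)
off=R@np.array([d[0],d[1],0]); t=np.array([.4035,.3562,.15])-off
print(t); plan(*t,-98.5)
E
```

```text
[ -0.1  -0.5 -25.5] [ 0.57752698 -0.35606588  0.066     ]
[0.40298741 0.35615528 0.15000027]
t 32.83 pos [ 0.5755 -0.3551  0.2677] yaw -98.55 q6 0.99 op 0.639 F [ 0.5  0.2 -4.1]
dx -67.76 dy 27.63 dz 11.80 turn -0.05 (cmd yaw -98.5)
```

Request:
drive_tool --commands '[{"dx":-2,"dy":0.4,"dz":0,"turn":0,"gripper":1},{"dx":-5.5,"dy":1.2,"dz":0,"turn":0,"gripper":1},{"dx":-10,"dy":2.5,"dz":0,"turn":0,"gripper":1},{"dx":-15,"dy":4,"dz":0,"turn":0,"gripper":1},{"dx":-20,"dy":5.5,"dz":0,"turn":0,"gripper":1},{"dx":-25,"dy":7.5,"dz":0,"turn":0,"gripper":1},{"dx":-30,"dy":9.5,"dz":0,"turn":0,"gripper":1},{"dx":-35,"dy":12,"dz":0,"turn":0,"gripper":1},{"dx":-40,"dy":14.5,"dz":0,"turn":0,"gripper":1},{"dx":-45,"dy":17,"dz":0,"turn":0,"gripper":1},{"dx":-50,"dy":19.5,"dz":0,"turn":0,"gripper":1},{"dx":-55,"dy":22,"dz":0.5,"turn":0,"gripper":1},{"dx":-60,"dy":24.3,"dz":1.5,"turn":0,"gripper":1},{"dx":-64,"dy":26,"dz":3.5,"turn":0,"gripper":1},{"dx":-66.8,"dy":27.2,"dz":6.5,"turn":0,"gripper":1},{"dx":-67.7,"dy":27.6,"dz":9.5,"turn":0,"gripper":1},{"dx":-67.7,"dy":27.6,"dz":12,"turn":0,"gripper":1},{"dx":-67.7,"dy":27.6,"dz":13.5,"turn":0,"gripper":1},{"dx":-67.7,"dy":27.6,"dz":13.5,"turn":0,"gripper":1},{"dx":-67.7,"dy":27.6,"dz":13.5,"turn":0,"gripper":1}]'

```text
time_s: 35.33
eef_pos: [0.404, 0.3554, 0.1341]
eef_rot: [0.001, -0.652, 0.758, -0.0]
wrist_force: [0.1, 0.9, -3.8]
opening: 0.642
```

```bash
python3 - <<'E'
from h import *
import cv2
for n in ["wrist","scene"]:
    c=ctrl.camera(n); im=c["image"][:,:,::-1]; np.savez(f"pics/{n}22.npz",**c)
    if n=="scene": im=cv2.resize(im[230:390,380:600],None,fx=3,fy=3)
    cv2.imwrite(f"pics/{n}22.png",im)
plan(.4033,.3562,.0925,-98.5)
E
```

```text
t 35.42 pos [0.4043 0.3555 0.1346] yaw -98.57 q6 2.22 op 0.644 F [ 0.3  0.3 -3.5]
dx -0.05 dy 0.12 dz 4.20 turn -0.07 (cmd yaw -98.5)
```

View pics/wrist22.png

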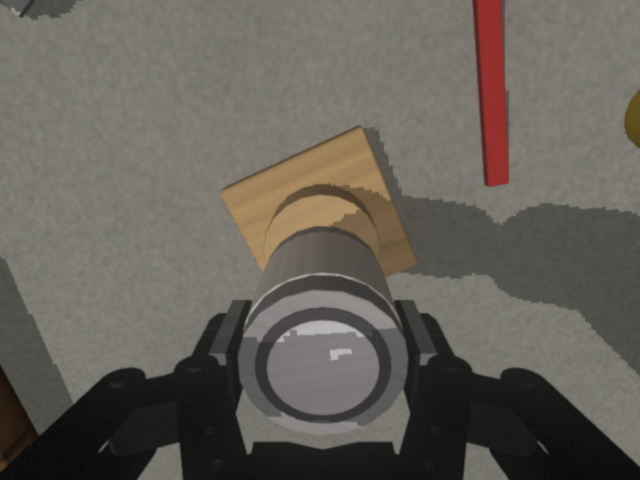

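View pics/scene22.png

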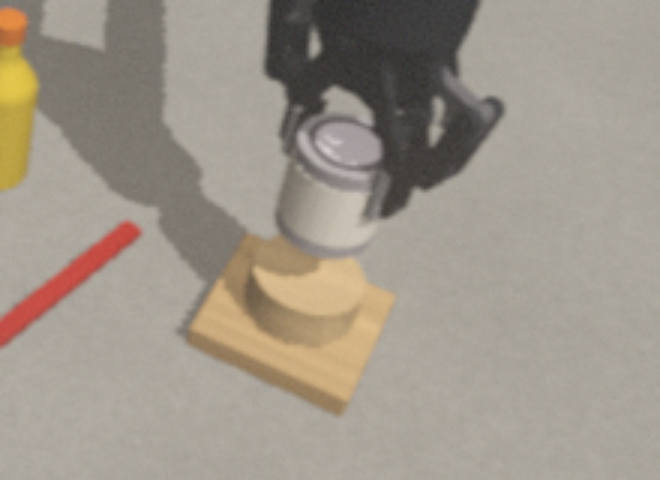

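Request:
drive_tool --commands '[{"dx":-0.05,"dy":0.1,"dz":1,"turn":0,"gripper":1},{"dx":-0.05,"dy":0.1,"dz":2.3,"turn":0,"gripper":1},{"dx":-0.05,"dy":0.1,"dz":3.2,"turn":0,"gripper":1},{"dx":-0.05,"dy":0.1,"dz":3.6,"turn":0,"gripper":1},{"dx":-0.05,"dy":0.1,"dz":3.85,"turn":0,"gripper":1},{"dx":-0.05,"dy":0.1,"dz":4.05,"turn":0,"gripper":1},{"dx":-0.05,"dy":0.1,"dz":4.2,"turn":0,"gripper":1},{"dx":-0.05,"dy":0.1,"dz":4.2,"turn":0,"gripper":1}]'

```text
time_s: 36.42
eef_pos: [0.403, 0.356, 0.0924]
eef_rot: [0.0, -0.652, 0.758, -0.0]
wrist_force: [-3.2, -2.7, 4.4]
opening: 0.638
```

Contact. Releasing and rising.

Request:
drive_tool --commands '[{"dx":0,"dy":0,"dz":0,"turn":0,"gripper":0.25},{"dx":0,"dy":0,"dz":0,"turn":0,"gripper":0},{"dx":0,"dy":0,"dz":0,"turn":0,"gripper":0},{"dx":0,"dy":0,"dz":0,"turn":0,"gripper":0},{"dx":0,"dy":0,"dz":0,"turn":0,"gripper":0},{"dx":0,"dy":0,"dz":-2,"turn":0,"gripper":0},{"dx":0,"dy":0,"dz":-7,"turn":0,"gripper":0},{"dx":0,"dy":0,"dz":-12,"turn":0,"gripper":0},{"dx":0,"dy":0,"dz":-15,"turn":0,"gripper":0},{"dx":0,"dy":0,"dz":-15,"turn":0,"gripper":0},{"dx":0,"dy":0,"dz":-15,"turn":0,"gripper":0}]'

```text
time_s: 37.8
eef_pos: [0.4021, 0.3555, 0.2402]
eef_rot: [-0.001, -0.652, 0.758, 0.0]
wrist_force: [0.5, 0.2, -0.0]
opening: 1.004
```

```bash
python3 - <<'E'
from h import *
import cv2
for n in ["wrist","scene"]:
    c=ctrl.camera(n); im=c["image"][:,:,::-1]; np.savez(f"pics/{n}23.npz",**c)
    cv2.imwrite(f"pics/{n}23.png",im)
    print(px(c,[.4033,.3562,.118]),px(c,[.4433,-.1325,.184]))
plan(.4033,.3562,.0925,-98.5)
E
```

```text
[321.47775758 225.37073776] [1441.26867425   19.54640588]
[489.16191196 295.29984252] [300.53805201 167.58793907]
t 37.9 pos [0.4017 0.3554 0.2395] yaw -98.55 q6 2.22 op 1.0 F [-0.3 -0.5  0.1]
dx -0.13 dy -0.18 dz 14.70 turn -0.05 (cmd yaw -98.5)
```

View pics/wrist23.png

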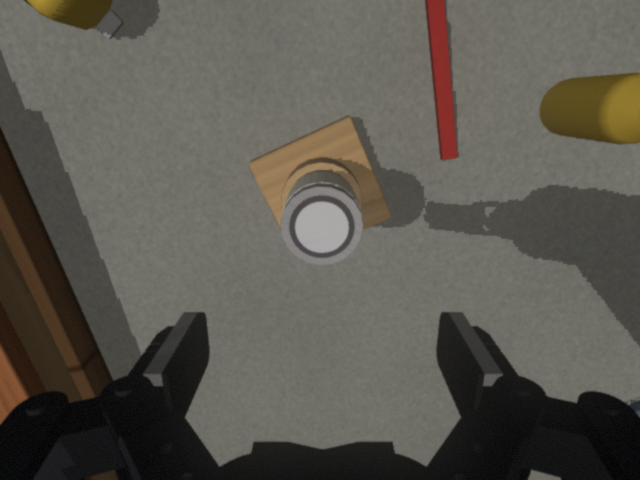

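View pics/scene23.png

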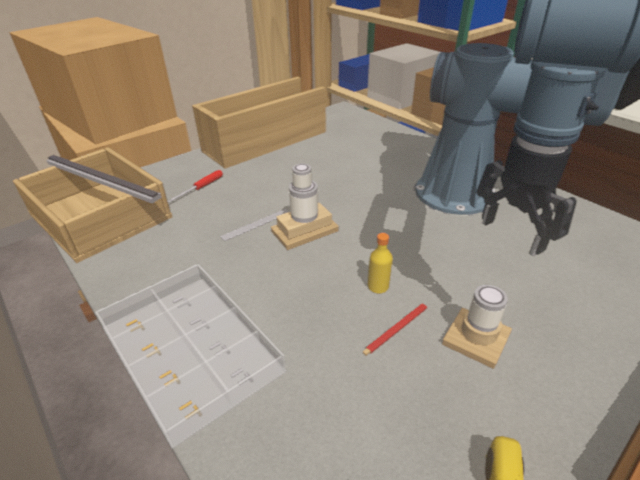

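```bash
python3 - <<'E'
from bench import ctrl
print(ctrl.hand_in())
E
```

```text
the job is handed in; nothing more can be done
None
```

I placed both blocks and all three tins as asked, then handed the job in at about 38 s of the 136 s allowed. The hand-in gives no verdict, so the figures below are my own last checks.

- **Oblong block:** it sits within about 1 mm and 0.6° of the panel under it.
- **Round block:** it sits about 2 mm off its panel's centre, the largest offset I measured, against a 12 mm limit.
- **Tins:** the top of each tin appears within 1–2 pixels (about 1 mm) of where it should be when centred. The small tin on the large one and the middle tin on the round block also agreed in the last scene view.
- **Setting down:** I lowered each piece until the wrist force showed light contact (a few newtons), then opened the fingers. In the last pictures both stacks stand free and upright, and the gripper is clear above them. The glue bottle appears where it stood at the start.

Two things were not clean:
- One early move call was refused because it lacked some keys; nothing moved.
- The camera readings disagreed by 2–4 mm on where the round panel's centre is, and close-up wrist views read sizes 2–4% small. I aimed near the middle of those readings.

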